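# Run down the slack spindle of the mould press with the ratchet ring spanner

### The arm

A 6-joint arm with a two-finger parallel gripper is mounted at the origin on the work surface. World frame = base frame: x ahead of the robot, y to its left, z up, the work surface at z = 0. Lengths are in m, angles in rad, forces in N, time in s.
With the tool pointing down it reaches from about 0.25 to 0.725 m from the base axis. Payload 9.7 kg.
Tool frame: the origin (TCP) lies on the centre line of the jaws, within the pads' length; the fingertips stand finger_overhang ahead of it and the grasp point (between the pads) lies 8 mm behind it (finger_overhang is the distance from the TCP to the fingertips, in m); z points along the fingers, y is the line along which they close (so a half turn about z gives the same grasp; the last joint's range is limited). The gripper opens to 85 mm and grips with 20 to 120 N. Pads are 22 mm wide; open, the fingers measure 114 mm over their backs; the gripper's body (76 mm by 85 mm) begins 54 mm behind the grasp point. The pads swing forward as they close: fully open they stand 13 mm farther back than shut.
Start: joints at [1.227, 0.087, 0.176, 1.66, 0, 1.571], TCP at [0.185, 0.518, 0.242] pointing down, gripper open.
Joint ranges: [-3.13, 3.13], [-0.85, 1.81], [-1.15, 1.24], [-2.2, 2.28], [-1.44, 1.52], [-3.14, 3.14]. Speed limits (rad/s): [2.22, 2.22, 2.57, 3.14, 3.14, 3.14].

### API

Orientations are given as a rotation vector (axis times angle).
In Python, from rig import get_obs, camera, calibration, hand_in, find_in, pinpoint, finger_overhang gives the robot as it stands.
- The arm moves only by the tool drive_tool, never from a script. Its argument "steps" is one flat list of numbers, 7 for each row, row after row: the shift along the tool's x, y, z in mm, then the turn, a rotation vector about the tool's x, y, z in rad, then the opening in per cent of the stroke, from 0 (shut) to 100 (fully open). In form: [tx, ty, tz, ax, ay, az, gripper, tx, ty, tz, ax, ay, az, gripper, ...]. A call has exactly 8 rows; each row shifts and turns the commanded pose from where the row before left it, along the tool's axes as they then stand; what a row does not reach is not made up. A row lasts 1/12 s, in which the tool goes at most 41.7 mm and 7.16 degrees, less where a joint would pass 70% of its speed; a pose out of reach is approached as far as the arm can. A call is refused whole if a number of a shift passes 41.7 or a number of a turn 0.125, either way. A call with a gripper value outside its range is refused whole. The fingers move at their own pace and stop on an object; the grip force is fixed at half the most. Time passes only in rows, so rows that do not move let the fingers close, or fill a call up. It gives the time, the measured TCP pose, the force, the opening and the grip force at its end, in the units of the state.
- get_obs(): the state, without advancing time (a new reading comes with each control period).
- camera(name): name is "scene" or "top" or "wrist"; returns the picture (480x640x3 uint8, blue, green, red); there is no depth.
- calibration(name): a dict with "fov_y" (degrees; the focal length in pixels is half the picture's height over the tangent of half this angle, whatever the lens; pixels are square), "cx", "cy" (the principal point, pixels), "extrinsics" (4x4, takes a point from camera to world coordinates); the wrist camera has in their place "T_tool_cam" (4x4, takes a point from camera to tool coordinates, whose origin is the TCP and whose axes are the flange's). Camera axes: x right, y down, z forward; pixel columns grow to the right and rows downward; lengths in m; the calibration is good to about 2 mm. A picture is of the moment at which its call begins: read the wrist's pose just before it. calibration takes no time and is no camera call.
- hand_in(): hands the job in; it is judged then, once.
Trained networks look in the newest picture that a camera, given by its name, has taken for a name from the list of things; names that differ only in an ending like _2 or _b are one class to them, and where a whole thing is asked for, a point or a joint stands for the part that bears it (a point fixed in the world has none). Each returns a list of dicts, best first, with "confidence" (0 to 1); they miss things now and then, are a little off and sometimes report something else, mostly with a low value. They report only what shows in the picture. A call takes as long as a camera call. They do not tell look-alikes from the thing itself.
- find_in(camera, query): "rect" ([left, top, width, height] in pixels, round what is visible of it).
- pinpoint(camera, query): "at" ([column, row] in pixels: a listed point, or the origin of a listed thing).
The state is a dict: "time": time; "joint_pos": joint angles; "dq": joint speeds; "tau": joint torques, N m; "ee_pos": TCP position; "orientation": TCP orientation; "ft_force": force on the tool from outside, world axes, zero at the start; "torque": the same for the moment, N m; "finger_gap": finger opening in m; "finger_force": force on a finger pad.
Only numpy, scipy, OpenCV 4.12 (cv2) and the standard library are available. Lean on these libraries where they do the work, as an engineer would, in place of code of your own. Each camera call takes 0.05 s, during which the arm holds its last target. There are 200 camera calls.

### The job

One of the two hex-headed spindles of the mould press stands slack, its foot off the steel lid: put the ratchet ring spanner on that spindle and swing it to and fro until the spindle is screwed fully down on the lid, then lay the spanner flat on the cork mat and let go. The other spindle is already tight and more would crack the plaster, so do not put the spanner on it, and leave everything else standing where it is.

Things in the scene. Friction and masses are not known exactly. Their poses are not given: they have to be found in the camera images.
- press: Grey steel mould press, fixed. Origin: centre of its underside; x across, y along its beam. Base plate 130 (x) x 230 (y) x 12 mm, on it a plaster mould with steel lid (top at 60 mm), uprights at both ends, cross beam 50 (x) x 214 (y) mm with its top at 102 mm. The two spindles pass down through the beam at y = +50 and -50 mm (either may be at either place).
- spindle_1 (a joint): How far spindle 1 is backed off, rad: 0 = its foot bears hard on the lid (end stop), growing anticlockwise seen from above. Turning it clockwise lowers it by 12 mm per turn (multi-start thread). About 0.3 N m of friction; stays where it is left. One spindle starts 2.4 to 4 rad backed off (5 to 8 mm high), the other at 0.
- spindle_2 (a joint): The same for spindle 2.
- spindle_1_head (a point): Centre of the top face of spindle 1's hexagon; z up its axis, x to a corner of the hexagon, turning and rising with it. 32 mm across flats, 22 mm tall, top 4 mm chamfered to 26 mm; below it a flange 46 mm across, 4 mm thick (its top 22 mm below this point), on which the seated spanner rests. With the spindle down this point is 138 mm above the worktop.
- spindle_2_head (a point): The same for spindle 2.
- wrench: Steel 32 mm ratchet ring spanner, 200 mm long, 0.5 kg, starts flat on the worktop. Origin on its underside below the grip point of the shank; x along the shank away from the ring, z up out of the upper face. Ring head 72 mm across, z 0 to 20 mm, axis at x = -85 mm; shank 21 mm wide, z 3 to 17 mm, ends at x = +79.5 mm. Centre of mass about x = -40 mm.
- wrench_grip (a point): Middle of the shank at the grip point, 10 mm above the spanner's underside; axes as wrench.
- wrench_ring (a point): Centre of the spanner's ring, on its axis, 10 mm above its underside; axes as wrench.
- driver: Ratchet insert in the ring: oiled hexagon hole 34 mm across flats (1 mm play a side, 7 degrees either way). Origin on the ring's axis at the underside; x to a corner of the hole, which must match a corner of the spindle's (every 60 degrees). Swung clockwise from above the spanner drives it; swung anticlockwise it slips (24 clicks a turn: with the play up to 29 degrees of a drive stroke are lost).
- mat: Cork mat 230 (x) x 110 (y) x 4 mm, fixed on the worktop; origin at the centre of its underside.
- beaker: Bystander: glass beaker, 106 mm across the rim, 145 mm tall; origin at the centre of its underside.
- tub: Bystander: round white polypropylene tub with lid, 114 mm across, 150 mm tall; origin at the centre of its underside.
- bottle: Bystander: amber pump bottle, 70 mm across, 201 mm tall; its pump spout reaches 32 mm from the axis; origin at the centre of its underside.
- crock: Bystander: terracotta crock, 92 mm across, 150 mm tall; origin at the centre of its underside.
- star_mould: Bystander: yellow silicone star mould, 116 mm across, 28 mm tall; origin at the centre of its underside.
- soap_dish: Bystander: ceramic soap dish 124 x 84 x 24 mm; origin at the centre of its underside.
- spatula: Bystander: wooden spatula, 195 mm long (x -95 to +100 mm), 12 mm thick; origin on its underside.
Things that resemble listed ones, but are neither listed nor needed, are in the scene too. What is shaped like the wrench but turquoise is not meant.

How it is judged:
On the way, in this order (a step that is already met when the one before it is completed fails the run):
1. the spanner's ring is seated on the slack spindle's hexagon (horizontal distance between wrench_ring and spindle_1_head below 0.005 m and z of wrench_ring in the frame of spindle_1_head between -0.02 and -0.004 m), for 0.1 s.
2. the slack spindle is screwed fully down (within 0.25 rad, half a millimetre) with the spanner on it (value of joint spindle_1 below 0.25 rad and horizontal distance between wrench_ring and spindle_1_head below 0.006 m and z of wrench_ring in the frame of spindle_1_head below 0.006 m), for 0.1 s.
At the end, for the whole second after the job is handed in: Both spindles are fully down on the lid (within 0.25 rad, 0.5 mm); the spanner lies flat (within 7 degrees) and at rest on the cork mat, upper face up, with its ring's centre and its grip point both over the mat, released (value of joint each of spindle_1, spindle_2 below 0.25 rad and x of wrench_ring in the frame of mat between -0.115 and 0.115 m and y of wrench_ring in the frame of mat between -0.055 and 0.055 m and x of wrench_grip in the frame of mat between -0.115 and 0.115 m and y of wrench_grip in the frame of mat between -0.055 and 0.055 m and height (world z) of each of wrench_ring, wrench_grip below 0.022 m and angle between wrench's own z axis and vertical below 0.12 rad and linear speed of wrench below 0.02 m/s); the robot touches nothing.
It fails at once if the spanner is put on the tight spindle (horizontal distance between wrench_ring and spindle_2_head below 0.012 m and z of wrench_ring in the frame of spindle_2_head below 0.011 m).
It fails at once if a bystander is shoved more than 20 mm or tipped (distance of any of beaker, tub, bottle, crock, star_mould, soap_dish, spatula from where it was at the start of the episode above 0.02 m or angle between any of beaker, tub, bottle, crock's own z axis and vertical above 0.35 rad).
It also fails if it takes over 72 s, if anything falls off the work surface, if the arm or the gripper's body presses on something with over 40 N, if the wrist force passes 120 N, or if a joint passes its speed limit or range.

## Working session

There is one attempt and no reset: what is moved stays moved. The work goes in short steps, Python scripts to look and compute and a tool call to move; the robot and the scene stay as the last step left them, time stands still between calls to the robot, and variables do not carry over. Pictures are saved under pics/ and viewed, at most 10 in all, crops included, and the job is handed in when it is done.

Besides the shell and the picture viewer there is one more tool, called in YAML: its name, and indented under it one key for each argument. drive_tool: Moves the arm, as the interface text tells. Its arguments: {"type":"object","properties":{"steps":{"type":"array"}},"required":["steps"]}

```bash
ls; mkdir -p pics; cat > h.py <<'E'
import numpy as np, cv2
from scipy.spatial.transform import Rotation as R
from rig import *
def cam(name,obs=None):
    c=calibration(name); f=240/np.tan(np.radians(c['fov_y'])/2)
    if name=='wrist':
        o=obs or get_obs(); T=np.eye(4); T[:3,:3]=R.from_rotvec(o['orientation']).as_matrix(); T[:3,3]=o['ee_pos']
        E=T@np.array(c['T_tool_cam'])
    else: E=np.array(c['extrinsics'])
    return f,c['cx'],c['cy'],E
def ray(C,uv,z):
    f,cx,cy,E=C; d=E[:3,:3]@np.array([(uv[0]-cx)/f,(uv[1]-cy)/f,1]); o=E[:3,3]
    return o+d*(z-o[2])/d[2]
def proj(C,p):
    f,cx,cy,E=C; q=E[:3,:3].T@(np.array(p)-E[:3,3]); return np.array([f*q[0]/q[2]+cx,f*q[1]/q[2]+cy])
E
cat > a.py <<'E'
from h import *
print(finger_overhang, {k:calibration(k) for k in('scene','top','wrist')})
ob=get_obs();print(ob)
H=dict(spindle_1_head=.138,wrench_ring=.01,wrench_grip=.01,wrench=0,driver=0,mat=0,press=0)
for n in('scene','top'):
    cv2.imwrite(f'pics/{n}0.png',camera(n)); C=cam(n)
    print(n)
    for q,z in H.items():
        print(q,[(np.round(d['at']),round(d['confidence'],2),ray(C,d['at'],z)[:2].round(3)) for d in pinpoint(n,q)[:4]])
    for q in('beaker','tub','bottle','crock','star_mould','soap_dish','spatula'):
        print(q,[(np.round(d['at']),round(d['confidence'],2),ray(C,d['at'],0)[:2].round(3)) for d in pinpoint(n,q)[:2]])
E
python3 a.py
```

```text
pics
0.011 {'scene': {'fov_y': 56.740280252112306, 'cx': 322.79317634580434, 'cy': 230.97449847595436, 'extrinsics': array([[-3.37452151e-02,  8.42745397e-01, -5.37253624e-01,
         1.01221532e+00],
       [ 9.99430169e-01,  2.88705024e-02, -1.74880216e-02,
         2.12656916e-03],
       [ 7.72832357e-04, -5.37537617e-01, -8.43239416e-01,
         9.16488088e-01],
       [ 0.00000000e+00,  0.00000000e+00,  0.00000000e+00,
         1.00000000e+00]])}, 'top': {'fov_y': 53.11117513960103, 'cx': 324.5130914507856, 'cy': 236.3484549606206, 'extrinsics': array([[-2.26159142e-02, -9.98768323e-01,  4.41628586e-02,
         4.56839520e-01],
       [-9.99743912e-01,  2.26289088e-02, -2.05721335e-04,
        -4.44475145e-03],
       [-7.93889350e-04, -4.41562016e-02, -9.99024324e-01,
         1.31024591e+00],
       [ 0.00000000e+00,  0.00000000e+00,  0.00000000e+00,
         1.00000000e+00]])}, 'wrist': {'fov_y': 71.14648256775251, 'cx': 317.33078219985055, 'cy': 237.7152499158893, 'T_tool_cam': array([[-1.04668227e-04, -9.59496299e-01, -2.81721213e-01,
         7.29040685e-02],
       [ 
[... 2978 characters left out ...]

press [(array([318., 210.]), 0.73, array([0.587, 0.011]))]
beaker [(array([224., 190.]), 0.77, array([0.647, 0.267])), (array([159., 207.]), 0.53, array([0.605, 0.446]))]
tub [(array([319., 208.]), 0.69, array([0.593, 0.009])), (array([393., 155.]), 0.56, array([ 0.735, -0.197]))]
bottle [(array([332., 282.]), 0.89, array([ 0.389, -0.023]))]
crock [(array([302., 149.]), 0.9, array([0.756, 0.053]))]
star_mould [(array([160., 210.]), 0.67, array([0.599, 0.445])), (array([337., 199.]), 0.47, array([ 0.616, -0.042]))]
soap_dish [(array([488., 199.]), 0.65, array([ 0.607, -0.454])), (array([232., 253.]), 0.27, array([0.476, 0.248]))]
spatula [(array([430., 303.]), 0.66, array([ 0.328, -0.287]))]
```

View pics/scene0.png

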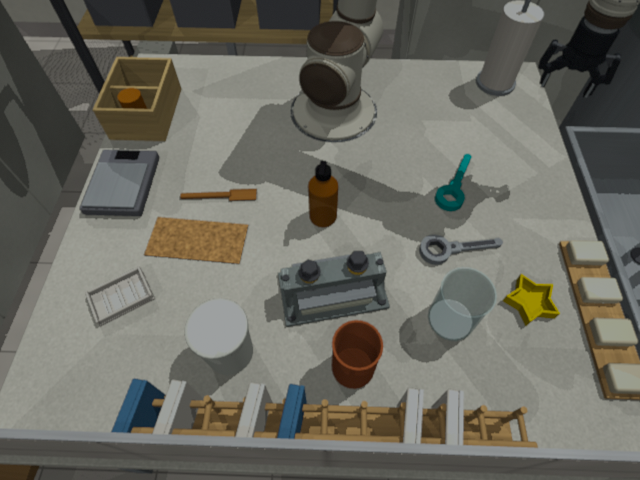

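```bash
python3 - <<'E'
import cv2,numpy as np
t=cv2.imread('pics/top0.png');s=cv2.imread('pics/scene0.png')
a=cv2.resize(t[120:320,140:400],(780,600),interpolation=cv2.INTER_CUBIC)
cv2.imwrite('pics/topcrop.png',a)
b=cv2.resize(s[150:350,260:520],(780,600),interpolation=cv2.INTER_CUBIC)
cv2.imwrite('pics/scenecrop.png',b)
E
```

```text
(no output)
```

View pics/topcrop.png

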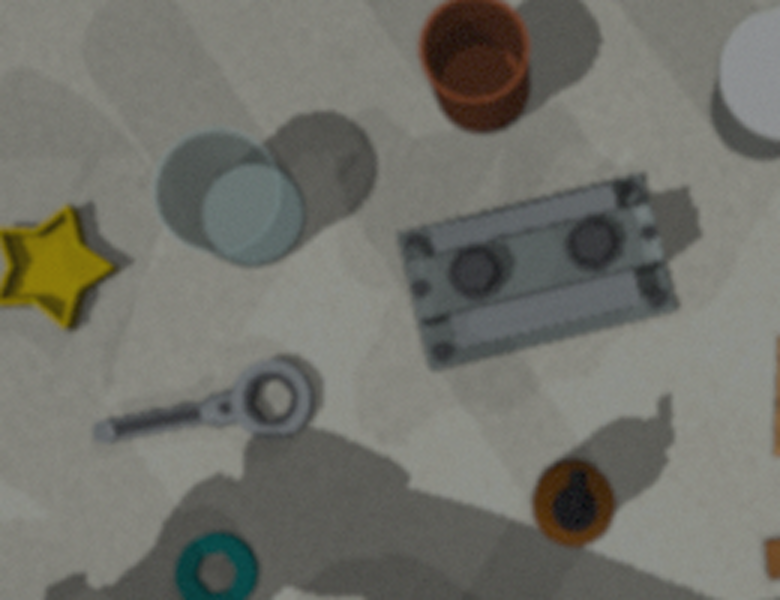

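View pics/scenecrop.png

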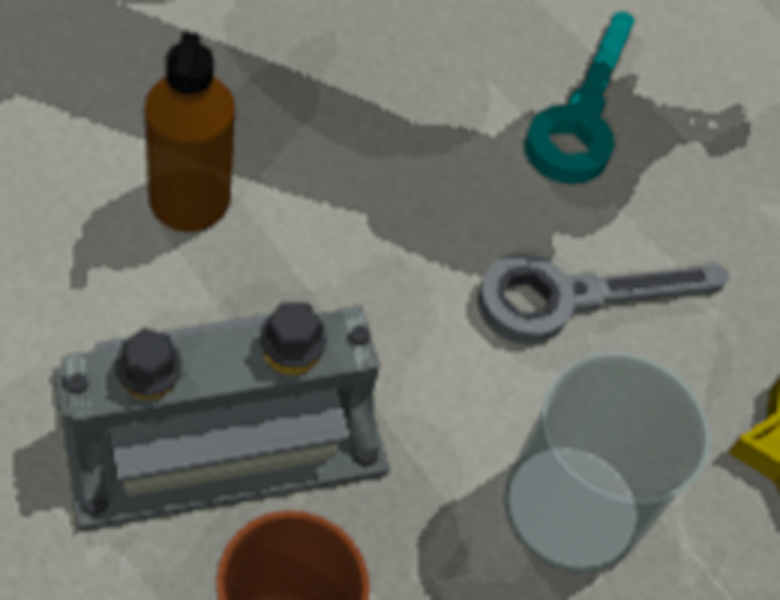

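The spanner meant is the grey one: ring at scene (432,247), top (232,253). The turquoise look-alike has its ring at scene (452,198), top (211,309), so I rule it out by colour. The enlarged crops confirm this. The press heads are at scene (309,270) and (358,260). I'll settle which one is slack with the wrist camera.

drive_tool:
  steps: [-36, -13, -8, 0, 0, 0, 100, -36, -13, -8, 0, 0, 0, 100, -36, -13, -8, 0, 0, 0, 100, -36, -13, -8, 0, 0, 0, 100, -36, -13, -8, 0, 0, 0, 100, -36, -13, -8, 0, 0, 0, 100, -36, -13, -8, 0, 0, 0, 100, -36, -13, -8, 0, 0, 0, 100]

```text
time: 2.17
ee_pos: [0.4226, 0.3213, 0.3069]
orientation: [0.537, 3.095, 0.001]
ft_force: [-0.2, 1.1, -0.1]
finger_gap: 0.0854
finger_force: 0.0
```

drive_tool:
  steps: [0, 0, 0, 0, 0, -0.12, 100, 0, 0, 0, 0, 0, -0.12, 100, 0, 0, 0, 0, 0, -0.12, 100, 0, 0, 0, 0, 0, -0.12, 100, 0, 0, 0, 0, 0, -0.12, 100, 0, 0, 0, 0, 0, -0.12, 100, 0, 0, 0, 0, 0, -0.12, 100, 0, 0, 0, 0, 0, 0, 100]

```text
time: 2.83
ee_pos: [0.4215, 0.3228, 0.3063]
orientation: [-0.78, 3.043, 0.0]
ft_force: [0.2, 0.7, 0.2]
finger_gap: 0.0856
finger_force: 0.0
```

```bash
cat > w.py <<'E'
from h import *
import sys
def look(name,qs,fn=None):
    o=get_obs(); im=camera('wrist'); C=cam('wrist',o)
    if fn: cv2.imwrite(fn,im)
    print('tcp',o['ee_pos'].round(4),'Rx',R.from_rotvec(o['orientation']).as_matrix()[:,0].round(3),'q',o['joint_pos'].round(2),'t',round(o['time'],2))
    for q,z in qs.items():
        print(q,[(np.round(d['at'],1),round(d['confidence'],2),ray(C,d['at'],z)[:3].round(4)) for d in pinpoint('wrist',q)[:3]])
    return o,im,C
if __name__=='__main__':
    look('wrist',dict(spindle_1_head=.14,wrench_ring=.01,wrench_grip=.01,driver=0,press=0),sys.argv[1])
E
python3 w.py pics/w1.png
```

```text
tcp [0.4215 0.3228 0.3063] Rx [-0.877 -0.481 -0.   ] q [ 0.65  0.08  0.29  1.79 -0.    0.15] t 2.83
spindle_1_head []
wrench_ring [(array([342., 115.]), 0.92, array([0.319 , 0.3016, 0.01  ])), (array([247.8, 207.4]), 0.9, array([0.4749, 0.2509, 0.01  ])), (array([337.4, 338.3]), 0.29, array([0.5873, 0.4483, 0.01  ]))]
wrench_grip [(array([305.7, 225.6]), 0.89, array([0.4603, 0.328 , 0.01  ]))]
driver [(array([247.7, 202.5]), 0.95, array([0.4718, 0.2471, 0.    ])), (array([245.2, 206.4]), 0.67, array([0.4781, 0.2465, 0.    ])), (array([342.8, 115.2]), 0.66, array([0.3178, 0.3029, 0.    ]))]
press [(array([ 49.9, 188.8]), 0.86, array([0.5792, 0.0137, 0.    ])), (array([249.6, 205.9]), 0.47, array([0.4747, 0.2513, 0.    ]))]
```

View pics/w1.png

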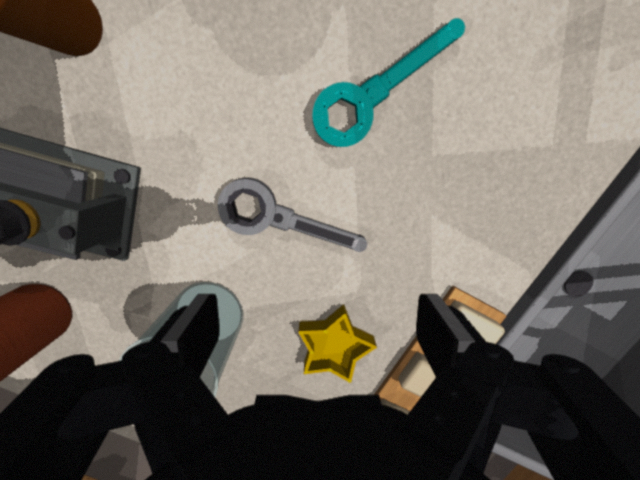

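Wrist view: grey spanner with its ring at (247,206) and shank end at (361,243). The press is at left, with the near (y+) head at (15,222). I'll turn so the camera sits on the ring side, then measure again.

drive_tool:
  steps: [0, 0, 0, 0, 0, -0.12, 100, 0, 0, 0, 0, 0, -0.12, 100, 0, 0, 0, 0, 0, -0.12, 100, 0, 0, 0, 0, 0, -0.12, 100, 0, 0, 0, 0, 0, -0.12, 100, 0, 0, 0, 0, 0, -0.12, 100, 0, 0, 0, 0, 0, -0.12, 100, 0, 0, 0, 0, 0, -0.12, 100]

```text
time: 3.8
ee_pos: [0.4215, 0.3228, 0.3063]
orientation: [2.096, -2.34, -0.0]
ft_force: [-1.0, 0.9, -0.2]
finger_gap: 0.0852
finger_force: 0.0
```

drive_tool:
  steps: [0, 0, 0, 0, 0, -0.12, 100, 0, 0, 0, 0, 0, -0.12, 100, 0, 0, 0, 0, 0, -0.06, 100, 0, 30, 0, 0, 0, 0, 100, 0, 8, 0, 0, 0, 0, 100, 0, 0, 0, 0, 0, 0, 100, 0, 0, 0, 0, 0, 0, 100, 0, 0, 0, 0, 0, 0, 100]

```text
time: 4.47
ee_pos: [0.3846, 0.316, 0.3064]
orientation: [-2.416, 2.007, -0.0]
ft_force: [-0.3, 0.3, 0.7]
finger_gap: 0.0852
finger_force: 0.0
```

```bash
python3 w.py pics/w2.png
```

```text
tcp [0.3846 0.316  0.3064] Rx [ 0.184 -0.983 -0.   ] q [ 0.69 -0.    0.21  1.78 -0.   -1.07] t 4.47
spindle_1_head [(array([150.2, 258.9]), 0.5, array([0.5314, 0.3814, 0.14  ]))]
wrench_ring [(array([254.1, 127.4]), 0.87, array([0.4745, 0.247 , 0.01  ])), (array([373.3, 195.3]), 0.87, array([0.3138, 0.3009, 0.01  ])), (array([119. , 115.9]), 0.71, array([0.6355, 0.2637, 0.01  ]))]
wrench_grip [(array([419.3, 231.9]), 0.78, array([0.2429, 0.3371, 0.01  ])), (array([254.8, 200.8]), 0.72, array([0.4618, 0.3359, 0.01  ]))]
driver [(array([365.4, 192.2]), 0.95, array([0.3229, 0.3002, 0.    ])), (array([254.7, 128.6]), 0.68, array([0.4754, 0.2483, 0.    ]))]
press []
```

View pics/w2.png

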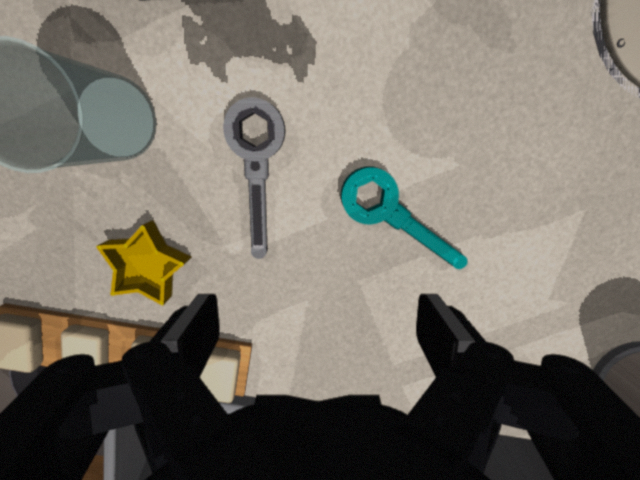

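Grey spanner with ring at (254,128) and shank end at (259,253). I'm computing its axis.

```bash
python3 - <<'E'
from h import *
C=cam('wrist'); r=ray(C,(254.1,128),.012)[:2]; e=ray(C,(259,256),.013)[:2]
print(r,e,np.linalg.norm(e-r)); d=(e-r)/np.linalg.norm(e-r); print(d,np.degrees(np.arctan2(d[1],d[0])))
g=r+.085*d; print('grip',g)
o=get_obs();M=R.from_rotvec(o['orientation']).as_matrix()
print(M.T@(np.r_[g,.013]-o['ee_pos'])*1000, np.degrees(np.arctan2(M[1,0],M[0,0])))
E
```

```text
[0.47358103 0.24740579] [0.44553025 0.40787924] 0.1629066431122904
[-0.17218929  0.98506388] 99.9151336651559
grip [0.45894494 0.33113622]
[ -1.35812744 -76.11248574 293.05509027] -79.39860996697348
```

drive_tool:
  steps: [0, -38, 0, 0, 0, 0, 100, -1, -38, 0, 0, 0, 0, 100, 0, 0, 40, 0, 0, 0, 100, 0, 0, 40, 0, 0, 0, 100, 0, 0, 40, 0, 0, 0, 100, 0, 0, 40, 0, 0, 0, 100, 0, 0, 40, 0, 0, 0, 100, 0, 0, 0, 0, 0, 0, 100]

```text
time: 5.43
ee_pos: [0.4552, 0.3282, 0.0975]
orientation: [2.408, -1.999, -0.005]
ft_force: [-0.4, -0.7, -0.1]
finger_gap: 0.0857
finger_force: 0.0
```

```bash
python3 w.py pics/w3.png
```

```text
tcp [0.4552 0.3282 0.0975] Rx [ 0.184 -0.983  0.005] q [ 0.62  0.12 -0.07  1.4  -0.   -1.13] t 5.43
spindle_1_head []
wrench_ring [(array([515.5, 247.2]), 0.7, array([0.3191, 0.3027, 0.01  ]))]
wrench_grip [(array([305. , 254.1]), 0.91, array([0.4607, 0.3337, 0.01  ])), (array([593. , 306.2]), 0.9, array([0.2476, 0.3354, 0.01  ]))]
driver [(array([506.5, 238.9]), 0.73, array([0.3208, 0.2999, 0.    ]))]
press []
```

View pics/w3.png

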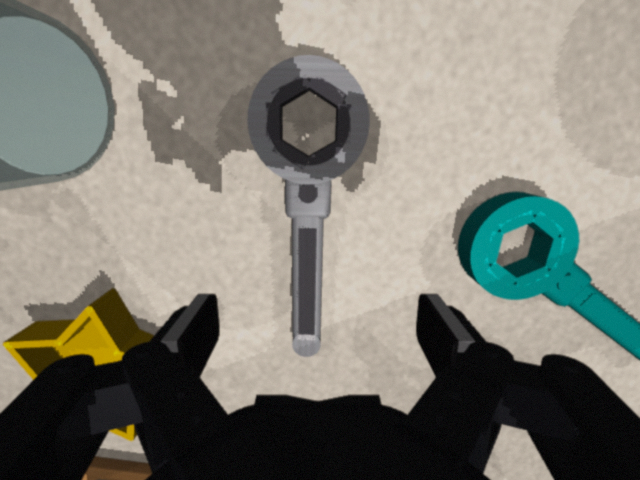

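Close view: the grey shank lies between the open fingers, ring hole centre (309,121), end (306,350), and a hole corner points along the shank. I'm refining and then descending.

```bash
python3 - <<'E'
from h import *
o=get_obs();C=cam('wrist'); r=ray(C,(309,119),.015)[:2]; e=ray(C,(306,355),.012)[:2]
d=(e-r)/np.linalg.norm(e-r); print(r,e,np.linalg.norm(e-r),np.degrees(np.arctan2(d[1],d[0])))
g=r+.085*d; M=R.from_rotvec(o['orientation']).as_matrix()
print(o['ee_pos'],g,M.T@(np.r_[g,.014]-o['ee_pos'])*1000, np.degrees(np.arctan2(M[1,0],M[0,0])))
E
```

```text
[0.47984046 0.25109548] [0.45101464 0.42500478] 0.17628208116336688 99.41132782992577
[0.46000288 0.33180487 0.1096585 ] [0.46594118 0.33495137] [-1.80328751 -6.00255006 95.68923385] -79.37728675062051
```

```bash
python3 - <<'E'
from h import *
o=get_obs();o0=dict(o,ee_pos=np.array([.4552,.3282,.0975]),orientation=np.array([2.408,-1.999,-.005]))
C=cam('wrist',o0); r=ray(C,(309,119),.015)[:2]; e=ray(C,(306,355),.012)[:2]
d=(e-r)/np.linalg.norm(e-r); print(r,e,np.linalg.norm(e-r),np.degrees(np.arctan2(d[1],d[0])))
g=r+.085*d; M=R.from_rotvec(o['orientation']).as_matrix()
print(o['time'],o['ee_pos'],g,M.T@(np.r_[g,.014]-o['ee_pos'])*1000)
E
```

```text
[0.47342498 0.24718736] [0.44620315 0.41132123] 0.16637594274813994 99.41686737504462
5.7333 [0.46000288 0.33180487 0.1096585 ] [0.45951759 0.3310419 ] [ 0.85504377  1.03153916 95.65338749]
```

drive_tool:
  steps: [1, 1, 20, 0, 0, 0, 100, 0, 0, 20, 0, 0, 0, 100, 0, 0, 20, 0, 0, 0, 100, 0, 0, 15, 0, 0, 0, 100, 0, 0, 12, 0, 0, 0, 100, 0, 0, 8, 0, 0, 0, 100, 0, 0, 0, 0, 0, 0, 100, 0, 0, 0, 0, 0, 0, 60]

```text
time: 6.4
ee_pos: [0.4582, 0.3299, 0.0122]
orientation: [-2.417, 2.006, -0.0]
ft_force: [-0.6, -0.2, 0.4]
finger_gap: 0.0755
finger_force: 0.0
```

drive_tool:
  steps: [0, 0, 0, 0, 0, 0, 0, 0, 0, 0, 0, 0, 0, 0, 0, 0, 0, 0, 0, 0, 0, 0, 0, 0, 0, 0, 0, 0, 0, 0, 0, 0, 0, 0, 0, 0, 0, 0, 0, 0, 0, 0, 0, 0, 0, 0, 0, 0, 0, 0, 0, 0, 0, 0, 0, 0]

```text
time: 7.07
ee_pos: [0.4585, 0.33, 0.0122]
orientation: [-2.416, 2.005, -0.001]
ft_force: [1.3, -0.4, 5.1]
finger_gap: 0.0196
finger_force: 59.6
```

Gripped: gap 20 mm, 60 N. Now I'll lift and carry it to a spot where the wrist camera sees the press.

drive_tool:
  steps: [0, 0, -15, 0, 0, 0, 0, 0, 0, -30, 0, 0, 0, 0, 0, 0, -40, 0, 0, 0, 0, 0, 0, -40, 0, 0, 0, 0, 0, 0, -40, 0, 0, 0, 0, 0, 0, -40, 0, 0, 0, 0, 0, 0, -40, 0, 0, 0, 0, 0, 0, -40, 0, 0, 0, 0]

```text
time: 7.73
ee_pos: [0.4572, 0.3293, 0.2972]
orientation: [2.416, -2.005, -0.001]
ft_force: [1.3, 0.0, -5.2]
finger_gap: 0.0192
finger_force: 59.4
```

drive_tool:
  steps: [0, 0, -30, 0, 0, 0, 0, 30, 6, 0, 0, 0, 0, 0, 40, 8, 0, 0, 0, 0, 0, 40, 8, 0, 0, 0, 0, 0, 40, 8, 0, 0, 0, 0, 0, 40, 8, 0, 0, 0, 0, 0, 30, 4, 0, 0, 0, 0, 0, 6, 0, 0, 0, 0, 0, 0]

```text
time: 8.4
ee_pos: [0.4576, 0.0959, 0.3259]
orientation: [2.413, -2.009, -0.0]
ft_force: [0.7, 0.2, -5.5]
finger_gap: 0.0195
finger_force: 59.5
```

drive_tool:
  steps: [0, 0, 0, 0, 0, 0, 0, 0, 0, 0, 0, 0, 0, 0, 0, 0, 0, 0, 0, 0, 0, 0, 0, 0, 0, 0, 0, 0, 0, 0, 0, 0, 0, 0, 0, 0, 0, 0, 0, 0, 0, 0, 0, 0, 0, 0, 0, 0, 0, 0, 0, 0, 0, 0, 0, 0]

```text
time: 9.07
ee_pos: [0.4582, 0.1001, 0.3263]
orientation: [2.418, -2.005, -0.0]
ft_force: [-0.1, -0.3, -4.9]
finger_gap: 0.0194
finger_force: 59.5
```

```bash
python3 - <<'E'
from h import *
from w import look
o,im,C=look('wrist',dict(spindle_1_head=.14,wrench_ring=.3,wrench_grip=.3,press=0),'pics/w4.png')
o2=get_obs(); print(o2['ee_pos'])
E
```

```text
tcp [0.4582 0.1001 0.3263] Rx [ 0.185 -0.983 -0.   ] q [ 0.22 -0.06  0.2   1.82  0.   -1.54] t 9.07
spindle_1_head [(array([198.6, 149.6]), 0.96, array([0.5753, 0.0594, 0.14  ]))]
wrench_ring [(array([380.7, 342.3]), 0.75, array([0.4175, 0.1268, 0.3   ])), (array([316. , 310.7]), 0.71, array([0.4551, 0.1146, 0.3   ]))]
wrench_grip [(array([313.4, 309.4]), 0.91, array([0.4566, 0.1141, 0.3   ]))]
press [(array([ 96.7, 115.9]), 0.27, array([0.7537, 0.0547, 0.    ]))]
[0.45821346 0.09977056 0.32630545]
```

View pics/w4.png

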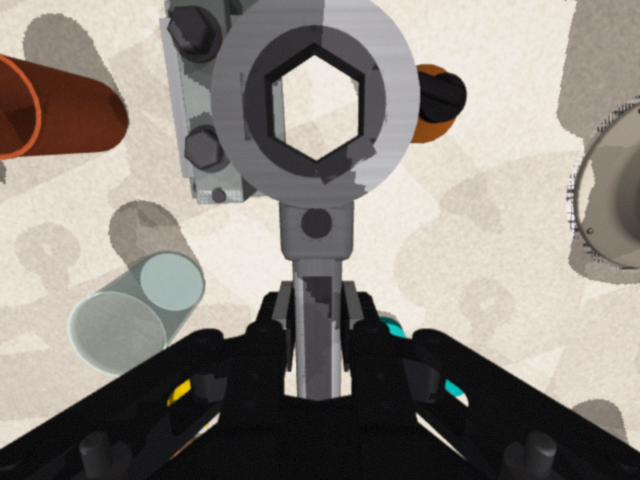

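The near (y+) head is at (205,150) and the far (y−) head at (194,30), partly under the ring. I need an unobstructed view to compare their heights, so I'm moving on by 80 mm.

drive_tool:
  steps: [25, 0, 0, 0, 0, 0, 0, 30, 0, 0, 0, 0, 0, 0, 25, 0, 0, 0, 0, 0, 0, 0, 0, 0, 0, 0, 0, 0, 0, 0, 0, 0, 0, 0, 0, 0, 0, 0, 0, 0, 0, 0, 0, 0, 0, 0, 0, 0, 0, 0, 0, 0, 0, 0, 0, 0]

```text
time: 9.98
ee_pos: [0.4729, 0.0218, 0.3263]
orientation: [-2.418, 2.005, 0.0]
ft_force: [0.1, 0.3, -4.9]
finger_gap: 0.0192
finger_force: 59.5
```

```bash
python3 - <<'E'
from h import *
from w import look
o,im,C=look('wrist',dict(spindle_1_head=.14,press=0),'pics/w5.png')
a=cv2.imread('pics/w5.png'); 
c=np.hstack([cv2.resize(a[0:270,100:280],(400,600),interpolation=cv2.INTER_CUBIC),cv2.resize(cv2.imread('pics/w4.png')[0:270,100:280],(400,600),interpolation=cv2.INTER_CUBIC)])
cv2.imwrite('pics/w5c.png',c)
E
```

```text
tcp [0.4729 0.0218 0.3263] Rx [ 0.185 -0.983 -0.   ] q [ 0.05 -0.05  0.21  1.82  0.   -1.71] t 9.98
spindle_1_head [(array([194.3, 127.6]), 0.69, array([ 0.5954, -0.0373,  0.14  ])), (array([203.9, 234.5]), 0.66, array([0.5778, 0.061 , 0.14  ]))]
press [(array([236.7, 166.8]), 0.83, array([0.5844, 0.007 , 0.    ])), (array([203.9, 426.3]), 0.44, array([0.5879, 0.4488, 0.    ]))]
```

View pics/w5c.png

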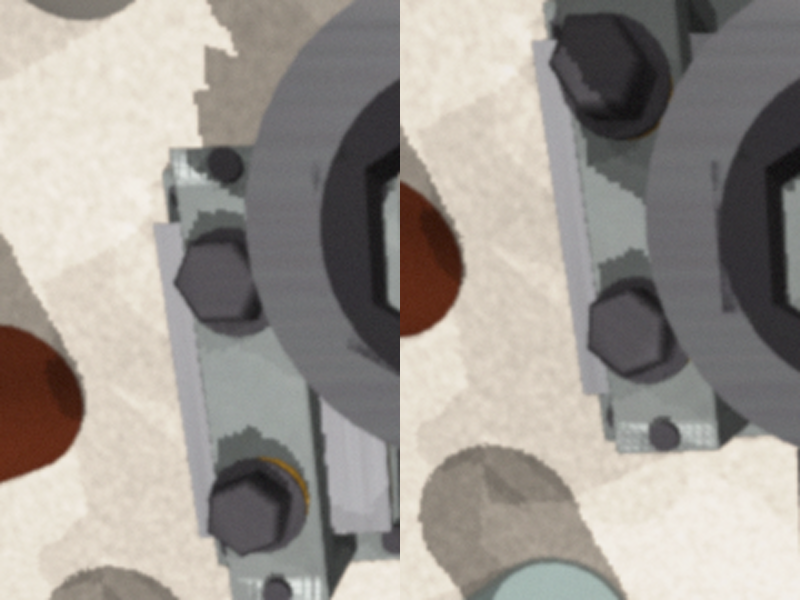

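```bash
python3 - <<'E'
from h import *
from scipy.optimize import least_squares
o=get_obs();q=o['orientation']
C5=cam('wrist',o);C4=cam('wrist',dict(o,ee_pos=np.array([.4582,.1001,.3263])))
Cs=cam('scene');Ct=cam('top')
obs={'P':[(C5,(210.3,230.9)),(C4,(202.2,148.5)),(Cs,(260+294/3,150+322/3)),(Ct,(140+476/3,120+270/3))],
'N':[(C5,(197.7,126)),(C4,(191.5,25)),(Cs,(260+148/3,150+352/3)),(Ct,(140+596/3,120+241/3))]}
for k,v in obs.items():
  for sel in ([0,1],[2,3],[0,1,2,3]):
    r=least_squares(lambda p:np.concatenate([proj(v[i][0],p)-v[i][1] for i in sel]),[.58,0,.14])
    print(k,sel,r.x.round(4),r.fun.round(1))
E
```

```text
P [0, 1] [0.5742 0.0584 0.133 ] [-0.2  0.   0.2 -0. ]
P [2, 3] [0.575  0.0581 0.1355] [-0.3 -0.  -0.3 -0. ]
P [0, 1, 2, 3] [0.5741 0.0583 0.1335] [-0.3  0.1  0.2 -0.1 -0.3  0.1 -0.4  0.4]
N [0, 1] [ 0.5917 -0.0397  0.1382] [ 1.7 -0.2 -1.6  0.1]
N [2, 3] [ 0.5973 -0.0396  0.1286] [-0.7 -0.  -0.9  0.1]
N [0, 1, 2, 3] [ 0.5953 -0.0406  0.129 ] [ 1.2 -1.5 -1.8  1.6 -1.2 -1.  -0.4  0.8]
```

Both measures so far point to the y+ head (P) as the slack one: stereo puts it higher, and more yellow collar shows under its flange. I'll take one more look from a symmetric spot before committing.

drive_tool:
  steps: [-20, 15, 20, 0, 0, 0, 0, -25, 20, 30, 0, 0, 0, 0, 0, 0, 0, 0, 0, 0, 0, 0, 0, 0, 0, 0, 0, 0, 0, 0, 0, 0, 0, 0, 0, 0, 0, 0, 0, 0, 0, 0, 0, 0, 0, 0, 0, 0, 0, 0, 0, 0, 0, 0, 0, 0]

```text
time: 10.8
ee_pos: [0.4323, 0.0577, 0.2788]
orientation: [-2.416, 2.006, -0.002]
ft_force: [0.4, 0.1, -6.3]
finger_gap: 0.0193
finger_force: 60.3
```

```bash
python3 - <<'E'
from h import *
from w import look
o,im,C=look('wrist',dict(spindle_1_head=.14,press=0),'pics/w6.png')
a=cv2.imread('pics/w6.png')
cv2.imwrite('pics/w6c.png',cv2.resize(a[0:280,40:230],(543,800),interpolation=cv2.INTER_CUBIC)[:600] if 0 else cv2.resize(cv2.rotate(a[10:290,30:240],cv2.ROTATE_90_CLOCKWISE),(800,600),interpolation=cv2.INTER_CUBIC))
E
```

```text
tcp [0.4323 0.0577 0.2788] Rx [ 0.184 -0.983  0.   ] q [ 0.13 -0.17  0.    1.74 -0.   -1.62] t 10.8
spindle_1_head [(array([140. , 199.5]), 0.69, array([0.5773, 0.0604, 0.14  ]))]
press [(array([198.1, 135.7]), 0.97, array([0.5824, 0.0098, 0.    ]))]
```

View pics/w6c.png

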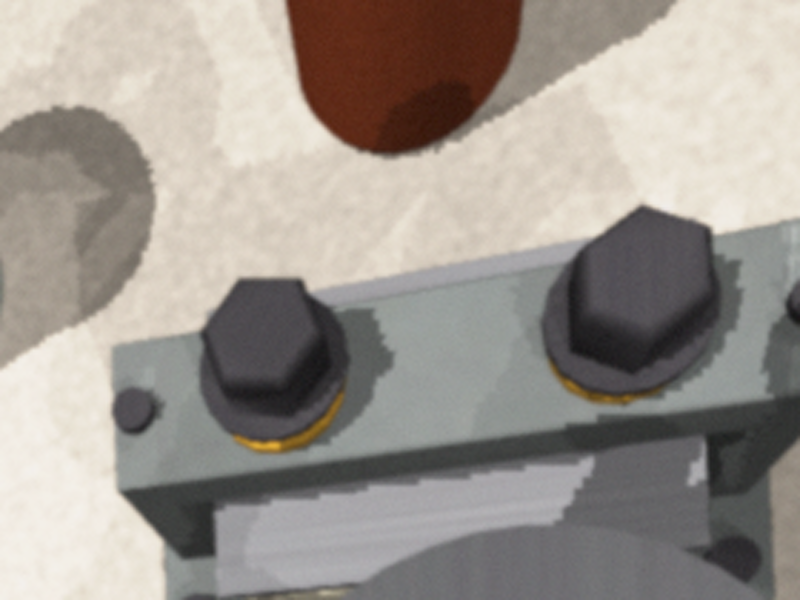

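```bash
cat > fit.py <<'E'
from h import *
from scipy.optimize import least_squares
o=dict(ee_pos=np.array([.4323,.0577,.2788]),orientation=np.array([-2.416,2.006,-.002]))
C=cam('wrist',o)
def crop(p):
    u,v=proj(C,p); return np.array([(289-v)*2.857,(u-30)*2.857])
th=np.linspace(0,2*np.pi,180)
def W(p,l): 
    c,s=np.cos(p[2]),np.sin(p[2]); return np.array([p[0]+c*l[0]-s*l[1],p[1]+s*l[0]+c*l[1],l[2]+p[5]])
def ext(p,sy,h):
    pts=np.array([crop(W(p,(.023*np.cos(t),sy+.023*np.sin(t),.138+h+z))) for z in(-.022,-.026) for t in th])
    return pts[:,0].min(),pts[:,0].max(),pts[:,1].max()
# local: x across; far side = +x
def res(p,fixed=None):
    r=[]
    r+=list(crop(W(p,(.025,.107,.102)))-(113,347)); r+=list(crop(W(p,(-.025,.107,.102)))-(120,490))
    a=crop(W(p,(.025,.107,.102)));b=crop(W(p,(.025,-.107,.102))); d=(b-a)/np.linalg.norm(b-a)
    for q in((330,308),(590,262)): r.append(np.cross(d,np.array(q)-a))
    r+=list(np.subtract(ext(p,.05,p[3]),(202,347,440))); r+=list(np.subtract(ext(p,-.05,p[4]),(543,720,402)))
    return np.append(r,p[5]*1000/2)
for f in (0,1):
    s=least_squares(res,[.585,.01,.2,.003,.003,0])
print(s.x.round(4)); print(s.fun.round(1)); J=s.jac; print('sd/px',np.sqrt(np.diag(np.linalg.inv(J.T@J))).round(5))
for nm,a,b in(('P slack',.0065,0),('N slack',0,.0065)):
    g=lambda p:res(np.r_[p[:3],a,b,p[3]]); t=least_squares(g,[.585,.01,.2,0]); print(nm,t.cost,t.x.round(4),t.fun.round(1))
E
python3 fit.py 2>/dev/null
```

```text
[ 0.5846  0.0095  0.2148  0.0087  0.001  -0.0053]
[ 2.4 -1.  -0.6  0.8  0.4  0.9 -3.4  3.4  1.3 -2.9  1.3  0.2 -2.6]
sd/px [0.00026 0.00017 0.00238 0.00077 0.00083 0.00057]
P slack 30.082071526582528 [ 0.5846  0.0095  0.2153 -0.0048] [ 2.  -1.6 -0.9  0.4  1.2  1.9 -2.1  3.9  3.4 -3.   0.7  0.7 -2.4]
N slack 107.92165955042063 [ 0.5848  0.0105  0.2032 -0.0066] [ 1.7 -3.8 -2.9 -2.4  0.8 -1.6  0.8  2.8 10.5 -4.7  2.  -5.1 -3.3]
```

All cues agree. The fit puts P 8.7 mm up and N 1 mm up, and "N slack" fits 3.5 times worse. P is the spindle at the y+ end, around (0.574, 0.058). In this crop P is at (265,345) and N at (640,290). Next is the hex orientation.

```bash
cat > hexfit.py <<'E'
from fit import *
b=s.x
P=W(b,(0,.05,0)); N=W(b,(0,-.05,0)); print('P',P,'N',N)
def un(X,Y,z): return ray(C,(30+Y/2.857,289-X/2.857),z)[:2]
top=.138+b[3]+b[5]
for n,edges,z in(('P',[((240,280),(302,280)),((203,333),(238,282)),((303,283),(327,340))],top-.002),('N',[((643,206),(711,228)),((572,275),(640,208)),((712,230),(715,290))],.138+b[4]+b[5]-.002)):
    for a,c in edges:
        d=un(*c,z)-un(*a,z); print(n,(np.degrees(np.arctan2(d[1],d[0]))%60).round(1),(np.linalg.norm(d)*1000).round(1))
# gradient-based: template score of hex outline vs rotation in w6
im=cv2.imread('pics/w6.png',0).astype(np.float32); g=cv2.GaussianBlur(im,(0,0),.8); m=np.hypot(cv2.Sobel(g,-1,1,0),cv2.Sobel(g,-1,0,1))
def samp(p): 
    u,v=proj(C,p); return cv2.remap(m,np.float32([[u]]),np.float32([[v]]),1)[0,0]
for nm,h0,c in(('P',top,P),('N',.138+b[4]+b[5],N)):
    out=[]
    for a in range(0,60,3):
        best=0
        for rr in(.0130,.0145,.016):
          for dx in(-.002,0,.002):
            for dy in(-.002,0,.002):
              k=[np.array([np.cos(np.radians(a+60*i)),np.sin(np.radians(a+60*i))])*rr/np.cos(np.pi/6) for i in range(7)]
              sc=np.mean([samp((c[0]+dx+q[0],c[1]+dy+q[1],h0-(0.004*(rr-.013)/.003))) for i in range(6) for q in [k[i]+(k[i+1]-k[i])*t for t in np.linspace(.05,.95,7)]])
              best=max(best,sc)
        out.append((a,round(float(best))))
    print(nm,out)
E
python3 hexfit.py 2>/dev/null
```

```text
[ 0.5846  0.0095  0.2148  0.0087  0.001  -0.0053]
[ 2.4 -1.  -0.6  0.8  0.4  0.9 -3.4  3.4  1.3 -2.9  1.3  0.2 -2.6]
sd/px [0.00026 0.00017 0.00238 0.00077 0.00083 0.00057]
P slack 30.082071526582528 [ 0.5846  0.0095  0.2153 -0.0048] [ 2.  -1.6 -0.9  0.4  1.2  1.9 -2.1  3.9  3.4 -3.   0.7  0.7 -2.4]
N slack 107.92165955042063 [ 0.5848  0.0105  0.2032 -0.0066] [ 1.7 -3.8 -2.9 -2.4  0.8 -1.6  0.8  2.8 10.5 -4.7  2.  -5.1 -3.3]
P [ 0.57391087  0.0583108  -0.00528766] N [ 0.59522358 -0.03939165 -0.00528766]
P 31.5 17.9
P 32.6 16.7
P 32.0 18.2
N 12.2 18.0
N 22.8 22.3
N 13.1 15.6
P [(0, 116), (3, 116), (6, 118), (9, 120), (12, 123), (15, 127), (18, 133), (21, 142), (24, 148), (27, 153), (30, 154), (33, 150), (36, 142), (39, 137), (42, 132), (45, 127), (48, 124), (51, 121), (54, 119), (57, 116)]
N [(0, 128), (3, 137), (6, 144), (9, 155), (12, 161), (15, 160), (18, 156), (21, 144), (24, 129), (27, 118), (30, 115), (33, 111), (36, 106), (39, 104), (42, 104), (45, 104), (48, 105), (51, 106), (54, 111), (57, 118)]
```

drive_tool:
  steps: [0, 0, 0, 0, 0, -0.11, 0, 0, 0, 0, 0, 0, -0.11, 0, 0, 0, 0, 0, 0, -0.11, 0, 0, 0, 0, 0, 0, -0.11, 0, 0, 0, 0, 0, 0, -0.11, 0, 0, 0, 0, 0, 0, -0.11, 0, 0, 0, 0, 0, 0, -0.11, 0, 0, 0, 0, 0, 0, -0.11, 0]

```text
time: 11.62
ee_pos: [0.4316, 0.0577, 0.2779]
orientation: [3.044, -0.778, -0.0]
ft_force: [0.6, -0.8, -5.2]
finger_gap: 0.0193
finger_force: 60.3
```

drive_tool:
  steps: [20, -34, 0, 0, 0, 0, 0, 20, -35, 0, 0, 0, 0, 0, 0, 0, 30, 0, 0, 0, 0, 0, 0, 30, 0, 0, 0, 0, 0, 0, 24, 0, 0, 0, 0, 0, 0, 0, 0, 0, 0, 0, 0, 0, 0, 0, 0, 0, 0, 0, 0, 0, 0, 0, 0, 0]

```text
time: 12.28
ee_pos: [0.5004, 0.0988, 0.1956]
orientation: [-3.041, 0.786, -0.003]
ft_force: [0.2, 0.0, -4.6]
finger_gap: 0.0195
finger_force: 60.7
```

```bash
python3 - <<'E' 2>/dev/null
from h import *
from w import look
o,im,C=look('wrist',dict(spindle_1_head=.145,wrench_ring=.19,driver=.18),'pics/w7.png')
I=np.eye(4); f,cx,cy,_=C; CT=(f,cx,cy,np.array(calibration('wrist')['T_tool_cam']))
for x in(.082,.084,.086):
    pts=np.array([proj(CT,(x+.036*np.cos(t),.036*np.sin(t),-.008)) for t in np.linspace(0,6.28,100)]); print(x,pts.min(0),pts.max(0),proj(CT,(x,0,-.008)))
print(proj(C,(.5739,.0583,.145)))
E
```

```text
tcp [0.5004 0.0988 0.1956] Rx [ 0.875 -0.484  0.001] q [ 0.2  -0.02 -0.03  1.56 -0.   -2.44] t 12.28
spindle_1_head [(array([316.4, 116.4]), 0.89, array([0.5719, 0.0596, 0.145 ])), (array([318.1, 302.9]), 0.31, array([0.4796, 0.1097, 0.145 ]))]
wrench_ring []
driver []
0.082 [210.85134663 -20.41095462] [422.68248587 207.58965999] [316.75320357 103.73085643]
0.084 [210.31805853 -28.02062439] [423.20925135 202.26338386] [316.74971045  97.41505673]
0.086 [209.77940819 -35.7135464 ] [423.74131746 196.88842218] [316.74618254  91.03635377]
[316.81834264 111.42840655]
```

View pics/w7.png

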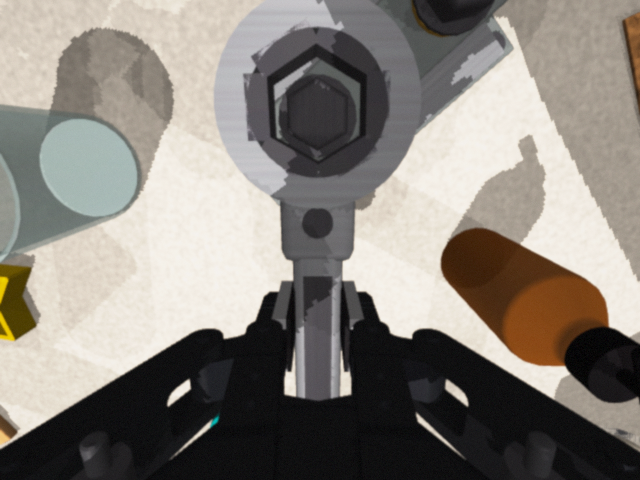

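Through the ring's hole (centre ~(317,103)) the hex head shows centred at (318,115), with corners matching. Beyond it, the tight head sits clear at (455,5). Descending gently.

drive_tool:
  steps: [0, 0, 20, 0, 0, 0, 0, 0, 0, 12, 0, 0, 0, 0, 0, 0, 4, 0, 0, 0, 0, 0, 0, 3, 0, 0, 0, 0, 0, 0, 3, 0, 0, 0, 0, 0, 0, 2, 0, 0, 0, 0, 0, 0, 0, 0, 0, 0, 0, 0, 0, 0, 0, 0, 0, 0]

```text
time: 13.15
ee_pos: [0.5004, 0.0989, 0.1505]
orientation: [-3.041, 0.785, -0.002]
ft_force: [1.2, -1.0, -3.1]
finger_gap: 0.0196
finger_force: 60.9
```

drive_tool:
  steps: [0, 0, 3, 0, 0, 0, 0, 0, 0, 2, 0, 0, 0, 0, 0, 0, 2, 0, 0, 0, 0, 0, 0, 2, 0, 0, 0, 0, 0, 0, 2, 0, 0, 0, 0, 0, 0, 0, 0, 0, 0, 0, 0, 0, 0, 0, 0, 0, 0, 0, 0, 0, 0, 0, 0, 0]

```text
time: 13.82
ee_pos: [0.5007, 0.0987, 0.1391]
orientation: [-3.042, 0.786, -0.003]
ft_force: [4.7, -2.1, -2.1]
finger_gap: 0.0195
finger_force: 61.1
```

drive_tool:
  steps: [1, 0, 1, 0, 0, 0, 0, 0, 0, 1, 0, 0, 0, 0, 0, 0, 1, 0, 0, 0, 0, 0, 0, 1, 0, 0, 0, 0, 0, 0, 0, 0, 0, 0, 0, 0, 0, 0, 0, 0, 0, 0, 0, 0, 0, 0, 0, 0, 0, 0, 0, 0, 0, 0, 0, 0]

```text
time: 14.48
ee_pos: [0.5007, 0.0984, 0.1347]
orientation: [-3.042, 0.785, 0.0]
ft_force: [3.2, 0.5, -4.7]
finger_gap: 0.0193
finger_force: 60.8
```

The ring is engaged with no vertical load. Now the first clockwise stroke. I'm keeping between about 178° and 82° to clear the beaker and bottle.

drive_tool:
  steps: [0.4, -8.3, 0.1, 0, 0, 0.1, 0, 0.4, -8.3, 0.1, 0, 0, 0.1, 0, 0.4, -8.3, 0.1, 0, 0, 0.1, 0, 0.4, -8.3, 0.1, 0, 0, 0.1, 0, 0.4, -8.3, 0.1, 0, 0, 0.1, 0, 0.4, -8.3, 0.1, 0, 0, 0.1, 0, 0.4, -8.3, 0.2, 0, 0, 0.1, 0, 0, 0, 0, 0, 0, 0, 0]

```text
time: 15.15
ee_pos: [0.5447, 0.1356, 0.1336]
orientation: [2.581, -1.788, 0.002]
ft_force: [3.1, -3.9, -4.1]
finger_gap: 0.0193
finger_force: 60.9
```

```bash
cat > st.py <<'E'
from h import *
def st(L=.0835):
    o=get_obs(); M=R.from_rotvec(o['orientation']).as_matrix(); 
    print('t',round(o['time'],2),'tcp',o['ee_pos'].round(4),'ring',(o['ee_pos']+M@[L,0,0]).round(4),'wrench dir',np.degrees(np.arctan2(-M[1,0],-M[0,0])).round(1),'tilt',np.degrees(M[:,2]*[1,1,0]).round(2))
    print('F tool',(M.T@o['ft_force']).round(1),'Fz world',o['ft_force'][2].round(1),'T',o['torque'].round(2),'q6',o['joint_pos'].round(2))
st()
E
python3 st.py
```

```text
t 15.15 tcp [0.5447 0.1356 0.1336] ring [0.574  0.0575 0.1337] wrench dir 110.6 tilt [ 0.01 -0.08 -0.  ]
F tool [ 4.7 -1.5  4.1] Fz world -4.1 T [-0.65 -0.56  0.21] q6 [ 0.24  0.1  -0.02  1.45 -0.   -1.69]
```

drive_tool:
  steps: [0.4, -8.3, 0.2, 0, 0, 0.1, 0, 0.4, -8.3, 0.2, 0, 0, 0.1, 0, 0.4, -8.3, 0.2, 0, 0, 0.1, 0, 0.4, -8.3, 0.2, 0, 0, 0.1, 0, 0.4, -8.3, 0.2, 0, 0, 0.1, 0, 0, 0, 0, 0, 0, 0, 0, 0, 0, 0, 0, 0, 0, 0, 0, 0, 0, 0, 0, 0, 0]

```text
time: 15.82
ee_pos: [0.5844, 0.1404, 0.1328]
orientation: [2.069, -2.363, 0.0]
ft_force: [3.4, -4.1, -4.8]
finger_gap: 0.0193
finger_force: 60.8
```

```bash
python3 st.py
```

```text
t 15.82 tcp [0.5844 0.1404 0.1328] ring [0.5734 0.0576 0.1329] wrench dir 82.4 tilt [-0.02 -0.04 -0.  ]
F tool [ 3.6 -3.9  4.8] Fz world -4.8 T [-0.56 -0.65  0.45] q6 [ 0.24  0.2   0.09  1.46 -0.   -1.2 ]
```

drive_tool:
  steps: [0.6, 10, 0, 0, 0, -0.12, 0, 0.6, 10, 0, 0, 0, -0.12, 0, 0.6, 10, 0, 0, 0, -0.12, 0, 0.6, 10, 0, 0, 0, -0.12, 0, 0.6, 10, 0, 0, 0, -0.12, 0, 0.6, 10, 0, 0, 0, -0.12, 0, 0.6, 10, 0, 0, 0, -0.12, 0, 0, 0, 0, 0, 0, 0, 0]

```text
time: 16.48
ee_pos: [0.5187, 0.1206, 0.1332]
orientation: [-2.858, 1.304, -0.003]
ft_force: [7.5, -1.1, -7.2]
finger_gap: 0.0194
finger_force: 60.4
```

drive_tool:
  steps: [0.6, 10, 0, 0, 0, -0.12, 0, 0.6, 10, 0, 0, 0, -0.12, 0, 0.6, 10, 0, 0, 0, -0.12, 0, 0.6, 10, 0, 0, 0, -0.12, 0, 0.6, 10, 0, 0, 0, -0.12, 0, 0.6, 10, 0, 0, 0, -0.12, 0, 0.6, 10, 0, 0, 0, -0.12, 0, 0, 0, 0, 0, 0, 0, 0]

```text
time: 17.15
ee_pos: [0.4908, 0.0592, 0.1334]
orientation: [-3.141, 0.026, -0.005]
ft_force: [11.3, 2.2, -7.7]
finger_gap: 0.0191
finger_force: 60.3
```

```bash
python3 st.py
```

```text
t 17.15 tcp [0.4908 0.0592 0.1334] ring [0.5743 0.0579 0.1337] wrench dir 179.1 tilt [ 0.19  0.03 -0.  ]
F tool [11.2 -2.4  7.7] Fz world -7.7 T [ 0.54 -1.67  0.24] q6 [ 0.12 -0.06 -0.19  1.44  0.   -3.01]
```

drive_tool:
  steps: [1.4, -10, 0.2, 0, 0, 0.12, 0, 0.6, -10, 0.2, 0, 0, 0.12, 0, 0.6, -10, 0.2, 0, 0, 0.12, 0, 0.6, -10, 0.2, 0, 0, 0.12, 0, 0.6, -10, 0.2, 0, 0, 0.12, 0, 0.6, -10, 0.2, 0, 0, 0.12, 0, 0.6, -10, 0.2, 0, 0, 0.12, 0, 0, 0, 0, 0, 0, 0, 0]

```text
time: 17.82
ee_pos: [0.5209, 0.1217, 0.1316]
orientation: [2.847, -1.326, 0.003]
ft_force: [5.2, -6.6, -3.4]
finger_gap: 0.0188
finger_force: 60.9
```

drive_tool:
  steps: [0.6, -10, 0.2, 0, 0, 0.12, 0, 0.6, -10, 0.2, 0, 0, 0.12, 0, 0.6, -10, 0.2, 0, 0, 0.12, 0, 0.6, -10, 0.2, 0, 0, 0.12, 0, 0.6, -10, 0.2, 0, 0, 0.12, 0, 0.6, -10, 0.2, 0, 0, 0.12, 0, 0.6, -10, 0.2, 0, 0, 0.12, 0, 0, 0, 0, 0, 0, 0, 0]

```text
time: 18.48
ee_pos: [0.5857, 0.1402, 0.1298]
orientation: [2.059, -2.371, 0.0]
ft_force: [-0.1, -2.5, -2.9]
finger_gap: 0.0195
finger_force: 61.0
```

```bash
python3 st.py
```

```text
t 18.48 tcp [0.5857 0.1402 0.1298] ring [0.574  0.0575 0.1299] wrench dir 81.9 tilt [-0.05 -0.05 -0.  ]
F tool [ 2.5 -0.2  2.9] Fz world -2.9 T [-0.52  0.16  0.01] q6 [ 0.24  0.2   0.08  1.46 -0.   -1.19]
```

Repeat: back swing, then a third drive stroke.

drive_tool:
  steps: [0.6, 10, 0, 0, 0, -0.12, 0, 0.6, 10, 0, 0, 0, -0.12, 0, 0.6, 10, 0, 0, 0, -0.12, 0, 0.6, 10, 0, 0, 0, -0.12, 0, 0.6, 10, 0, 0, 0, -0.12, 0, 0.6, 10, 0, 0, 0, -0.12, 0, 0.6, 10, 0, 0, 0, -0.12, 0, 0, 0, 0, 0, 0, 0, 0]

```text
time: 19.15
ee_pos: [0.5192, 0.1205, 0.1304]
orientation: [2.859, -1.302, 0.002]
ft_force: [6.8, -1.4, -6.7]
finger_gap: 0.0193
finger_force: 60.4
```

drive_tool:
  steps: [0.6, 10, 0, 0, 0, -0.12, 0, 0.6, 10, 0, 0, 0, -0.12, 0, 0.6, 10, 0, 0, 0, -0.12, 0, 0.6, 10, 0, 0, 0, -0.12, 0, 0.6, 10, 0, 0, 0, -0.12, 0, 0.6, 10, 0, 0, 0, -0.12, 0, 0.6, 10, 0, 0, 0, -0.12, 0, 0, 0, 0, 0, 0, 0, 0]

```text
time: 19.82
ee_pos: [0.4911, 0.0591, 0.1305]
orientation: [-3.141, 0.023, -0.004]
ft_force: [8.5, 1.4, -7.0]
finger_gap: 0.0194
finger_force: 60.3
```

drive_tool:
  steps: [1, -10, 0.2, 0, 0, 0.12, 0, 0.6, -10, 0.2, 0, 0, 0.12, 0, 0.6, -10, 0.2, 0, 0, 0.12, 0, 0.6, -10, 0.2, 0, 0, 0.12, 0, 0.6, -10, 0.1, 0, 0, 0.12, 0, 0.6, -10, 0.1, 0, 0, 0.12, 0, 0.6, -10, 0.1, 0, 0, 0.12, 0, 0, 0, 0, 0, 0, 0, 0]

```text
time: 20.48
ee_pos: [0.5207, 0.1215, 0.1291]
orientation: [2.847, -1.323, 0.002]
ft_force: [1.8, -7.7, -1.1]
finger_gap: 0.0194
finger_force: 61.1
```

```bash
python3 st.py
```

```text
t 20.48 tcp [0.5207 0.1215 0.1291] ring [0.5745 0.0576 0.1292] wrench dir 130.1 tilt [ 0.02 -0.12 -0.  ]
F tool [7.1 3.6 1.2] Fz world -1.1 T [-1.52 -0.4   0.06] q6 [ 0.23  0.04 -0.09  1.44 -0.   -2.04]
```

drive_tool:
  steps: [0.4, -8.3, 0, 0, 0, 0.1, 0, 0.4, -8.3, 0, 0, 0, 0.1, 0, 0.4, -8.3, 0, 0, 0, 0.1, 0, 0.4, -8.3, 0, 0, 0, 0.1, 0, 0, 0, 0, 0, 0, 0, 0, 0, 0, 0, 0, 0, 0, 0, 0, 0, 0, 0, 0, 0, 0, 0, 0, 0, 0, 0, 0, 0]

```text
time: 21.15
ee_pos: [0.5488, 0.1372, 0.1291]
orientation: [2.535, -1.854, 0.001]
ft_force: [2.9, -4.7, -4.4]
finger_gap: 0.0195
finger_force: 60.8
```

```bash
python3 st.py
```

```text
t 21.15 tcp [0.5488 0.1372 0.1291] ring [0.5741 0.0576 0.1292] wrench dir 107.6 tilt [-0.   -0.04 -0.  ]
F tool [ 5.3 -1.3  4.4] Fz world -4.4 T [-0.78 -0.43  0.06] q6 [ 0.25  0.11 -0.02  1.44 -0.   -1.63]
```

drive_tool:
  steps: [0.4, -8.3, 0, 0, 0, 0.1, 0, 0.4, -8.3, 0, 0, 0, 0.1, 0, 0.4, -8.3, 0, 0, 0, 0.1, 0, 0.4, -8.3, 0, 0, 0, 0.1, 0, 0, 0, 0, 0, 0, 0, 0, 0, 0, 0, 0, 0, 0, 0, 0, 0, 0, 0, 0, 0, 0, 0, 0, 0, 0, 0, 0, 0]

```text
time: 21.82
ee_pos: [0.5814, 0.1411, 0.129]
orientation: [2.117, -2.321, -0.001]
ft_force: [-1.2, -2.6, -4.7]
finger_gap: 0.0196
finger_force: 60.7
```

```bash
python3 st.py
```

```text
t 21.82 tcp [0.5814 0.1411 0.129 ] ring [0.5738 0.0579 0.129 ] wrench dir 84.7 tilt [-0.03  0.   -0.  ]
F tool [2.7 1.  4.7] Fz world -4.7 T [-0.53  0.09 -0.05] q6 [ 0.24  0.19  0.07  1.45  0.   -1.24]
```

drive_tool:
  steps: [0.6, 10, 0, 0, 0, -0.12, 0, 0.6, 10, 0, 0, 0, -0.12, 0, 0.6, 10, 0, 0, 0, -0.12, 0, 0.6, 10, 0, 0, 0, -0.12, 0, 0.6, 10, 0, 0, 0, -0.12, 0, 0.6, 10, 0, 0, 0, -0.12, 0, 0.6, 10, 0, 0, 0, -0.12, 0, 0, 0, 0, 0, 0, 0, 0]

```text
time: 22.48
ee_pos: [0.5169, 0.1186, 0.1296]
orientation: [-2.883, 1.246, -0.002]
ft_force: [4.5, -1.4, -6.7]
finger_gap: 0.0195
finger_force: 60.6
```

drive_tool:
  steps: [0.6, 10, 0, 0, 0, -0.12, 0, 0.6, 10, 0, 0, 0, -0.12, 0, 0.6, 10, 0, 0, 0, -0.12, 0, 0.6, 10, 0, 0, 0, -0.12, 0, 0.6, 10, 0, 0, 0, -0.12, 0, 0.6, 10, 0, 0, 0, -0.12, 0, 0, 0, 0, 0, 0, 0, 0, 0, 0, 0, 0, 0, 0, 0]

```text
time: 23.15
ee_pos: [0.4917, 0.0668, 0.1296]
orientation: [-3.136, 0.163, -0.004]
ft_force: [4.9, -1.1, -5.7]
finger_gap: 0.0192
finger_force: 60.5
```

drive_tool:
  steps: [1, -8.3, 0, 0, 0, 0.1, 0, 0.4, -8.3, 0, 0, 0, 0.1, 0, 0.4, -8.3, 0, 0, 0, 0.1, 0, 0.4, -8.3, 0, 0, 0, 0.1, 0, 0, 0, 0, 0, 0, 0, 0, 0, 0, 0, 0, 0, 0, 0, 0, 0, 0, 0, 0, 0, 0, 0, 0, 0, 0, 0, 0, 0]

```text
time: 23.82
ee_pos: [0.5017, 0.0982, 0.1293]
orientation: [-3.042, 0.782, -0.001]
ft_force: [3.8, -2.7, -4.8]
finger_gap: 0.0195
finger_force: 60.7
```

```bash
python3 st.py
```

```text
t 23.82 tcp [0.5017 0.0982 0.1293] ring [0.5748 0.0579 0.1294] wrench dir 151.2 tilt [ 0.05  0.01 -0.  ]
F tool [4.6 0.6 4.8] Fz world -4.8 T [-0.45 -0.44 -0.03] q6 [ 0.19 -0.02 -0.15  1.44  0.   -2.45]
```

Continue in small increments, reading the force after each call.

drive_tool:
  steps: [0.3, -6.7, 0, 0, 0, 0.08, 0, 0.3, -6.7, 0, 0, 0, 0.08, 0, 0.3, -6.7, 0, 0, 0, 0.08, 0, 0, 0, 0, 0, 0, 0, 0, 0, 0, 0, 0, 0, 0, 0, 0, 0, 0, 0, 0, 0, 0, 0, 0, 0, 0, 0, 0, 0, 0, 0, 0, 0, 0, 0, 0]

```text
time: 24.48
ee_pos: [0.5133, 0.1143, 0.1292]
orientation: [-2.926, 1.142, 0.0]
ft_force: [2.1, -1.7, -5.6]
finger_gap: 0.0194
finger_force: 60.7
```

```bash
python3 st.py
```

```text
t 24.48 tcp [0.5133 0.1143 0.1292] ring [0.5747 0.0577 0.1292] wrench dir 137.4 tilt [ 0.01  0.02 -0.  ]
F tool [ 2.7 -0.2  5.6] Fz world -5.6 T [-0.33 -0.17 -0.03] q6 [ 0.22  0.02 -0.12  1.44  0.   -2.18]
```

drive_tool:
  steps: [0.3, -6.7, 0, 0, 0, 0.08, 0, 0.3, -6.7, 0, 0, 0, 0.08, 0, 0.3, -6.7, 0, 0, 0, 0.08, 0, 0.3, -6.7, 0, 0, 0, 0.08, 0, 0, 0, 0, 0, 0, 0, 0, 0, 0, 0, 0, 0, 0, 0, 0, 0, 0, 0, 0, 0, 0, 0, 0, 0, 0, 0, 0, 0]

```text
time: 25.15
ee_pos: [0.5341, 0.1306, 0.1291]
orientation: [2.708, -1.593, -0.001]
ft_force: [-1.0, -3.4, -5.2]
finger_gap: 0.0194
finger_force: 60.7
```

```bash
python3 st.py
```

```text
t 25.15 tcp [0.5341 0.1306 0.1291] ring [0.5747 0.0576 0.129 ] wrench dir 119.1 tilt [-0.03  0.   -0.  ]
F tool [2.5 2.5 5.2] Fz world -5.2 T [-0.55  0.35 -0.04] q6 [ 0.24  0.07 -0.06  1.44  0.   -1.84]
```

drive_tool:
  steps: [0.3, -6.7, 0, 0, 0, 0.08, 0, 0.3, -6.7, 0, 0, 0, 0.08, 0, 0.3, -6.7, 0, 0, 0, 0.08, 0, 0, 0, 0, 0, 0, 0, 0, 0, 0, 0, 0, 0, 0, 0, 0, 0, 0, 0, 0, 0, 0, 0, 0, 0, 0, 0, 0, 0, 0, 0, 0, 0, 0, 0, 0]

```text
time: 25.82
ee_pos: [0.5528, 0.1381, 0.129]
orientation: [2.497, -1.906, -0.001]
ft_force: [-2.3, -3.5, -4.8]
finger_gap: 0.0195
finger_force: 60.7
```

```bash
python3 st.py
```

```text
t 25.82 tcp [0.5528 0.1381 0.129 ] ring [0.5748 0.0576 0.129 ] wrench dir 105.3 tilt [-0.03 -0.   -0.  ]
F tool [2.8 3.2 4.8] Fz world -4.8 T [-0.5   0.72 -0.27] q6 [ 0.24  0.12 -0.01  1.44  0.   -1.59]
```

drive_tool:
  steps: [0.3, -6.7, 0, 0, 0, 0.08, 0, 0.3, -6.7, 0, 0, 0, 0.08, 0, 0.3, -6.7, 0, 0, 0, 0.08, 0, 0.3, -6.7, 0, 0, 0, 0.08, 0, 0.3, -6.7, 0, 0, 0, 0.08, 0, 0, 0, 0, 0, 0, 0, 0, 0, 0, 0, 0, 0, 0, 0, 0, 0, 0, 0, 0, 0, 0]

```text
time: 26.48
ee_pos: [0.5858, 0.1404, 0.1289]
orientation: [2.07, -2.362, -0.002]
ft_force: [-4.1, -3.2, -6.1]
finger_gap: 0.0197
finger_force: 60.7
```

```bash
python3 st.py; python3 - <<'E'
from h import *
for n in('scene','wrist'):
    o=get_obs(); im=camera(n); C=cam(n,o); cv2.imwrite(f'pics/{n}_s4.png',im)
    print(n,[(np.round(d['at'],1),round(d['confidence'],2),ray(C,d['at'],.138)[:2].round(4)) for d in pinpoint(n,'spindle_1_head')[:3]],proj(C,(.574,.0583,.138)))
E
```

```text
t 26.48 tcp [0.5858 0.1404 0.1289] ring [0.5748 0.0576 0.1288] wrench dir 82.5 tilt [-0.07  0.02 -0.  ]
F tool [3.7 3.7 6.1] Fz world -6.1 T [-0.26  0.94 -0.39] q6 [ 0.23  0.2   0.08  1.46  0.   -1.2 ]
scene [(array([357.6, 253.9]), 0.44, array([0.5685, 0.0578])), (array([400.4, 270.6]), 0.24, array([0.6033, 0.1416]))] [357.87583296 256.30817776]
wrist [(array([316.5, 104.8]), 0.82, array([0.574 , 0.0587]))] [316.36861357 103.63557599]
```

```bash
cat > ang.py <<'E'
from h import *
def score(fn,o,hs,rr=.0130):
    C=cam('wrist',o); im=cv2.imread(fn,0).astype(np.float32); g=cv2.GaussianBlur(im,(0,0),.8); gx=cv2.Sobel(g,-1,1,0); gy=cv2.Sobel(g,-1,0,1)
    out=[]
    for h in hs:
      for a in range(0,60,2):
        k=[np.array([np.cos(np.radians(a+60*i)),np.sin(np.radians(a+60*i))])*rr/np.cos(np.pi/6) for i in range(7)]
        best=(-1,)
        for dx in np.arange(-.003,.0031,.001):
          for dy in np.arange(-.003,.0031,.001):
            sc=0
            pts=[];nn=[]
            for i in range(6):
              p0=proj(C,(.574+dx+k[i][0],.0583+dy+k[i][1],h));p1=proj(C,(.574+dx+k[i+1][0],.0583+dy+k[i+1][1],h))
              t=(p1-p0)/np.linalg.norm(p1-p0)
              for s in np.linspace(.1,.9,9): pts.append(p0+(p1-p0)*s); nn.append((-t[1],t[0]))
            pts=np.float32(pts);nn=np.array(nn)
            vx=cv2.remap(gx,pts[None,:,0],pts[None,:,1],1)[0];vy=cv2.remap(gy,pts[None,:,0],pts[None,:,1],1)[0]
            sc=np.mean(np.minimum(np.abs(vx*nn[:,0]+vy*nn[:,1]),60))
            if sc>best[0]: best=(sc,dx,dy)
        out.append((round(float(best[0]),1),a,round(h,4),np.round(best[1:],3).tolist()))
    return sorted(out,key=lambda t:-t[0])
if __name__=='__main__':
    w7=dict(ee_pos=np.array([.5004,.0988,.1956]),orientation=np.array([-3.041,.786,-.003]))
    for rr in(.013,.016): print('w7',rr,score('pics/w7.png',w7,[.145-(rr-.013)*1.33],rr)[:6])
    for rr in(.013,.016): print('now',rr,*score('pics/wrist_s4.png',get_obs(),[.134,.137,.140,.143],rr)[:8],sep='\n')
E
python3 ang.py
```

```text
w7 0.013 [(20.7, 10, 0.145, [0.003, 0.003]), (20.6, 52, 0.145, [0.003, 0.003]), (20.5, 8, 0.145, [0.003, 0.003]), (20.4, 42, 0.145, [0.003, 0.003]), (20.3, 12, 0.145, [0.003, 0.003]), (20.3, 54, 0.145, [0.003, 0.003])]
w7 0.016 [(34.6, 28, 0.141, [0.002, -0.003]), (34.5, 30, 0.141, [0.002, -0.003]), (34.3, 26, 0.141, [0.002, -0.003]), (34.2, 32, 0.141, [0.002, -0.002]), (33.9, 34, 0.141, [0.002, -0.002]), (33.5, 36, 0.141, [0.002, -0.002])]
now
0.013
(51.6, 12, 0.143, [-0.001, 0.001])
(51.1, 14, 0.143, [-0.001, 0.001])
(49.7, 10, 0.143, [-0.001, 0.001])
(48.9, 16, 0.143, [-0.001, 0.001])
(47.3, 8, 0.143, [-0.001, 0.001])
(46.2, 18, 0.143, [-0.001, 0.001])
(44.5, 6, 0.143, [-0.001, 0.001])
(42.9, 20, 0.143, [-0.001, 0.001])
now
0.016
(57.9, 6, 0.14, [-0.001, 0.001])
(57.1, 8, 0.14, [-0.001, 0.001])
(56.3, 6, 0.143, [-0.001, 0.001])
(55.0, 8, 0.134, [-0.001, 0.002])
(54.9, 8, 0.143, [-0.001, 0.001])
(54.7, 6, 0.134, [-0.001, 0.002])
(53.6, 4, 0.143, [-0.001, 0.001])
(53.5, 10, 0.14, [-0.001, 0.001])
```

```bash
python3 - <<'E'
import cv2,numpy as np
a=cv2.imread('pics/wrist_s4.png',0)[20:190,230:405]
a=cv2.resize(a,(44,22),interpolation=cv2.INTER_AREA)
print(a.min(),a.max())
for r in a: print(''.join('%3d'%(v) for v in r))
E
```

```text
27 233
 94 95131176184185185185186186187186187187188188188188187184180176164168169175185187187184175183186185185185184184184184183189217233
 94150183184185185185185186186184182184186175157133116104 95 92 91 90 90 92 95101 96123108114117165185186185185185185184183183185205
165183184184185185185186186183161154142112 91 87 87 87 88 89 89 89 89 89 89 89 89 83 87 88 87 89 91130178184184183183182182181181181
184184184185185185186187187176129 93 87 87 87 87 87 87 88 89 89 89 84 79 71 63 58 79 88 88 87 87 87 87101159187187187186186185185185
185186186187187187188187154 95 77 90 89 87 86 83 76 69 61 53 47 47 50 59 65 53 35 28 58 85 88 87 87 87 87 95128178189189189188188188
182183183183183183177130 90 88 89 94 63 42 36 35 40 48 58 67 70 76 81 83 83 81 73 57 38 39 72 87 88 88 89 89 88 97144179182181181180
188188188188189179118 88 88 88 89 75 39 52 60 70 79 83 85 85 86 87 87 88 88 87 86 84 76 61 42 53 82 89 89 89 89 88101136169185184183
139181189189189152 90 88 88 88 88 53 49 78 88 89 90 90 91 91 90 90 89 88 88 89 89 89 87 87 79 63 50 68 87 89 88 88 90108112177188187
116147188188177106 87 87 88 8
[... 1132 characters left out ...]
95 90 91 94133145186190189189188189
119115115116115115116116108 81 56 51 51 55 60 78 72 42 36 45 58 56 50 50 54 60 67 74 81 85 88 90 96 76112174195194195196196196196195
118117116116115116116116116116107 77 54 50 51 58 74 83 80 74 80 86 89 89 90 90 88 88 88 88 88 96125169196198199199199199200199195134
119116109111114114114114114114114114101 67 52 51 55 64 81 88 89 89 89 89 89 89 89 95107111144183192193193194194195195195195175107 82
153124116 99103111113113113113113113112111 96 84106112139 94107130139132133153175187190190192193194194195195196196196190168145121115
212202166138 98 94 99108113112112113112112112112112112111106166185188189189190191191192192193193194195196195195185170158155159147158
```

drive_tool:
  steps: [0.2, -4, 0, 0, 0, 0.05, 0, 0, 0, 0, 0, 0, 0, 0, 0, 0, 0, 0, 0, 0, 0, 0, 0, 0, 0, 0, 0, 0, 0, 0, 0, 0, 0, 0, 0, 0, 0, 0, 0, 0, 0, 0, 0, 0, 0, 0, 0, 0, 0, 0, 0, 0, 0, 0, 0, 0]

```text
time: 27.35
ee_pos: [0.5898, 0.1397, 0.129]
orientation: [2.011, -2.413, -0.001]
ft_force: [-4.3, -1.1, -5.3]
finger_gap: 0.0192
finger_force: 60.7
```

```bash
python3 st.py; python3 - <<'E'
from ang import *
o=get_obs(); cv2.imwrite('pics/s5.png',camera('wrist'))
for rr in(.013,.016): print(rr,*score('pics/s5.png',o,[.137,.14,.143,.146,.149,.152],rr)[:7],sep='\n')
E
```

```text
t 27.35 tcp [0.5898 0.1397 0.129 ] ring [0.5747 0.0576 0.129 ] wrench dir 79.6 tilt [-0.04  0.02 -0.  ]
F tool [1.8 4.  5.3] Fz world -5.3 T [-0.13  0.87 -0.36] q6 [ 0.23  0.21  0.09  1.46  0.   -1.16]
0.013
(53.7, 12, 0.149, [-0.001, 0.002])
(53.5, 10, 0.149, [-0.001, 0.001])
(53.4, 14, 0.149, [-0.001, 0.002])
(52.5, 10, 0.146, [-0.001, 0.001])
(52.4, 12, 0.146, [-0.001, 0.001])
(52.3, 14, 0.146, [-0.001, 0.001])
(51.8, 10, 0.152, [-0.001, 0.002])
0.016
(56.4, 6, 0.14, [-0.001, 0.001])
(56.1, 8, 0.14, [-0.001, 0.001])
(56.0, 6, 0.143, [-0.001, 0.001])
(54.8, 8, 0.143, [-0.001, 0.001])
(53.5, 4, 0.143, [-0.001, 0.001])
(52.8, 10, 0.14, [-0.001, 0.001])
(51.6, 4, 0.14, [-0.001, 0.001])
```

drive_tool:
  steps: [0.6, 10, 0, 0, 0, -0.12, 0, 0.6, 10, 0, 0, 0, -0.12, 0, 0.6, 10, 0, 0, 0, -0.12, 0, 0.6, 10, 0, 0, 0, -0.12, 0, 0.6, 10, 0, 0, 0, -0.12, 0, 0.6, 10, 0, 0, 0, -0.12, 0, 0.6, 10, 0, 0, 0, -0.12, 0, 0, 0, 0, 0, 0, 0, 0]

```text
time: 28.07
ee_pos: [0.5232, 0.1232, 0.1294]
orientation: [-2.825, 1.373, -0.001]
ft_force: [0.0, -0.3, -6.7]
finger_gap: 0.0197
finger_force: 60.4
```

```bash
cat > m.py <<'E'
from ang import *
import sys
o=get_obs(); fn=f"pics/m{o['time']:.2f}.png"; cv2.imwrite(fn,camera('wrist'))
for rr,h in((.013,.147),(.016,.141)): print(rr,*score(fn,o,[h],rr)[:4])
E
python3 st.py; python3 m.py
```

```text
t 28.07 tcp [0.5232 0.1232 0.1294] ring [0.5747 0.0575 0.1294] wrench dir 128.2 tilt [ 0.03  0.02 -0.  ]
F tool [0.3 0.2 6.7] Fz world -6.7 T [ 0.22  0.3  -0.1 ] q6 [ 0.23  0.04 -0.09  1.44  0.   -2.01]
0.013 (28.6, 20, 0.147, [0.001, 0.002]) (28.2, 14, 0.147, [-0.001, 0.001]) (28.0, 18, 0.147, [0.001, 0.002]) (27.8, 16, 0.147, [-0.001, 0.001])
0.016 (49.0, 20, 0.141, [-0.001, 0.001]) (46.4, 22, 0.141, [-0.001, 0.001]) (45.4, 18, 0.141, [-0.001, 0.001]) (40.6, 24, 0.141, [-0.001, 0.001])
```

drive_tool:
  steps: [0.6, 10, 0, 0, 0, -0.12, 0, 0.6, 10, 0, 0, 0, -0.12, 0, 0.6, 10, 0, 0, 0, -0.12, 0, 0.6, 10, 0, 0, 0, -0.12, 0, 0.6, 10, 0, 0, 0, -0.12, 0, 0.6, 10, 0, 0, 0, -0.12, 0, 0, 0, 0, 0, 0, 0, 0, 0, 0, 0, 0, 0, 0, 0]

```text
time: 28.78
ee_pos: [0.4933, 0.0741, 0.1293]
orientation: [-3.125, 0.312, -0.001]
ft_force: [-1.5, 1.5, -5.4]
finger_gap: 0.0189
finger_force: 60.6
```

```bash
python3 st.py; python3 m.py
```

```text
t 28.78 tcp [0.4933 0.0741 0.1293] ring [0.5752 0.0576 0.1293] wrench dir 168.6 tilt [ 0.03  0.07 -0.  ]
F tool [-1.8 -1.2  5.4] Fz world -5.4 T [0.31 0.59 0.07] q6 [ 0.15 -0.05 -0.18  1.44  0.   -2.79]
0.013 (53.4, 12, 0.147, [-0.002, 0.001]) (52.9, 14, 0.147, [-0.002, 0.001]) (52.6, 10, 0.147, [-0.002, 0.001]) (51.8, 16, 0.147, [-0.002, 0.001])
0.016 (52.7, 18, 0.141, [-0.001, 0.0]) (52.2, 20, 0.141, [-0.001, 0.0]) (51.9, 16, 0.141, [-0.001, 0.0]) (51.2, 22, 0.141, [-0.001, 0.0])
```

drive_tool:
  steps: [0.4, -8.3, 0, 0, 0, 0.1, 0, 0.4, -8.3, 0, 0, 0, 0.1, 0, 0.4, -8.3, 0, 0, 0, 0.1, 0, 0.4, -8.3, 0, 0, 0, 0.1, 0, 0.4, -8.3, 0, 0, 0, 0.1, 0, 0, 0, 0, 0, 0, 0, 0, 0, 0, 0, 0, 0, 0, 0, 0, 0, 0, 0, 0, 0, 0]

```text
time: 29.5
ee_pos: [0.5108, 0.111, 0.1291]
orientation: [-2.955, 1.067, -0.0]
ft_force: [0.2, -0.3, -5.8]
finger_gap: 0.0195
finger_force: 60.7
```

```bash
python3 st.py; python3 m.py
```

```text
t 29.5 tcp [0.5108 0.111  0.1291] ring [0.5751 0.0576 0.1291] wrench dir 140.3 tilt [ 0.01  0.01 -0.  ]
F tool [0.4 0.  5.8] Fz world -5.8 T [ 0.11  0.19 -0.04] q6 [ 0.21  0.01 -0.12  1.44  0.   -2.23]
0.013 (30.7, 8, 0.147, [0.001, 0.001]) (30.5, 6, 0.147, [0.001, 0.001]) (30.5, 10, 0.147, [0.001, 0.001]) (28.3, 4, 0.147, [0.001, 0.001])
0.016 (49.0, 8, 0.141, [-0.001, 0.001]) (48.5, 6, 0.141, [-0.001, 0.001]) (45.4, 10, 0.141, [-0.001, 0.001]) (45.1, 4, 0.141, [-0.001, 0.001])
```

drive_tool:
  steps: [0.2, -4.2, 0, 0, 0, 0.05, 0, 0.2, -4.2, 0, 0, 0, 0.05, 0, 0, 0, 0, 0, 0, 0, 0, 0, 0, 0, 0, 0, 0, 0, 0, 0, 0, 0, 0, 0, 0, 0, 0, 0, 0, 0, 0, 0, 0, 0, 0, 0, 0, 0, 0, 0, 0, 0, 0, 0, 0, 0]

```text
time: 30.22
ee_pos: [0.5163, 0.1169, 0.1291]
orientation: [-2.897, 1.215, 0.001]
ft_force: [-4.7, 3.6, -4.5]
finger_gap: 0.0199
finger_force: 60.8
```

```bash
python3 st.py; python3 m.py
```

```text
t 30.22 tcp [0.5163 0.1169 0.1291] ring [0.5748 0.0573 0.1291] wrench dir 134.5 tilt [-0.02  0.03 -0.  ]
F tool [-5.9  0.8  4.5] Fz world -4.5 T [0.77 1.04 0.04] q6 [ 0.22  0.02 -0.11  1.44  0.   -2.12]
0.013 (30.2, 6, 0.147, [0.001, 0.001]) (29.8, 4, 0.147, [0.001, 0.001]) (28.8, 8, 0.147, [0.001, 0.001]) (28.0, 14, 0.147, [-0.001, 0.001])
0.016 (42.2, 4, 0.141, [-0.001, 0.001]) (41.8, 6, 0.141, [-0.001, 0.001]) (41.2, 2, 0.141, [-0.001, 0.001]) (38.5, 8, 0.141, [-0.001, 0.001])
```

drive_tool:
  steps: [0.2, -4.2, 0, 0, 0, 0.05, 0, 0.2, -4.2, 0, 0, 0, 0.05, 0, 0.2, -4.2, 0, 0, 0, 0.05, 0, 0, 0, 0, 0, 0, 0, 0, 0, 0, 0, 0, 0, 0, 0, 0, 0, 0, 0, 0, 0, 0, 0, 0, 0, 0, 0, 0, 0, 0, 0, 0, 0, 0, 0, 0]

```text
time: 30.93
ee_pos: [0.5261, 0.125, 0.129]
orientation: [-2.797, 1.429, 0.001]
ft_force: [-4.5, 4.3, -4.4]
finger_gap: 0.0194
finger_force: 60.7
```

```bash
python3 st.py; python3 m.py
```

```text
t 30.93 tcp [0.5261 0.125  0.129 ] ring [0.5751 0.0574 0.1289] wrench dir 125.9 tilt [-0.03  0.05 -0.  ]
F tool [-6.1  1.2  4.4] Fz world -4.4 T [ 0.96  0.94 -0.11] q6 [ 0.23  0.05 -0.08  1.44  0.   -1.96]
0.013 (29.0, 6, 0.147, [0.0, -0.001]) (28.5, 16, 0.147, [-0.001, 0.001]) (28.3, 14, 0.147, [-0.001, 0.001]) (28.0, 8, 0.147, [0.0, -0.001])
0.016 (48.8, 6, 0.141, [-0.001, 0.001]) (46.7, 8, 0.141, [-0.001, 0.001]) (46.3, 4, 0.141, [-0.001, 0.001]) (42.0, 10, 0.141, [-0.001, 0.001])
```

Hex corner reads 12°, which is the press yaw, so the joint is at 0 modulo 60°, and it stays there while the spanner slips. To check the height, I'll lower the ring and find where it meets the flange. Fully down should be TCP z ≈ 0.128.

drive_tool:
  steps: [0, 0, 0.5, 0, 0, 0, 0, 0, 0, 0.5, 0, 0, 0, 0, 0, 0, 0.5, 0, 0, 0, 0, 0, 0, 0, 0, 0, 0, 0, 0, 0, 0, 0, 0, 0, 0, 0, 0, 0, 0, 0, 0, 0, 0, 0, 0, 0, 0, 0, 0, 0, 0, 0, 0, 0, 0, 0]

```text
time: 31.65
ee_pos: [0.5262, 0.1251, 0.1281]
orientation: [-2.797, 1.428, 0.0]
ft_force: [-6.1, 4.6, -1.7]
finger_gap: 0.0195
finger_force: 61.2
```

drive_tool:
  steps: [0, 0, 0.5, 0, 0, 0, 0, 0, 0, 0.5, 0, 0, 0, 0, 0, 0, 0.5, 0, 0, 0, 0, 0, 0, 0, 0, 0, 0, 0, 0, 0, 0, 0, 0, 0, 0, 0, 0, 0, 0, 0, 0, 0, 0, 0, 0, 0, 0, 0, 0, 0, 0, 0, 0, 0, 0, 0]

```text
time: 32.32
ee_pos: [0.5263, 0.1252, 0.1274]
orientation: [-2.796, 1.428, -0.001]
ft_force: [-7.5, 5.4, 2.7]
finger_gap: 0.0193
finger_force: 61.9
```

Contact comes at TCP z ≈ 0.1285, so the flange is at about 0.116 m. That means fully down, and it matches the hex angle. Lifting off; meanwhile I'm measuring the mat.

drive_tool:
  steps: [0, 0, -2, 0, 0, 0, 0, 0, 0, -6, 0, 0, 0, 0, 0, 0, -15, 0, 0, 0, 0, 0, 0, -30, 0, 0, 0, 0, 0, 0, -40, 0, 0, 0, 0, 0, 0, -40, 0, 0, 0, 0, 0, 0, -30, 0, 0, 0, 0, 0, 0, 0, 0, 0, 0, 0]

```text
time: 32.98
ee_pos: [0.5281, 0.1245, 0.2965]
orientation: [-2.792, 1.427, -0.014]
ft_force: [0.0, 0.7, -4.5]
finger_gap: 0.0195
finger_force: 60.7
```

```bash
python3 st.py; python3 - <<'E'
from h import *
for n in('top','scene'):
    im=cv2.imread(f'pics/{n}0.png'); C=cam(n); c=[198,238] if n=='scene' else [438,252]
    hsv=cv2.cvtColor(im,cv2.COLOR_BGR2HSV); m=cv2.inRange(hsv,(8,90,60),(25,255,255))
    k,l,s,ce=cv2.connectedComponentsWithStats(cv2.morphologyEx(m,cv2.MORPH_CLOSE,np.ones((3,3))))
    i=l[c[1],c[0]]; pts=np.argwhere(l==i)[:,::-1]; w=np.float32([ray(C,p,.004)[:2]*1000 for p in pts])
    print(n,i,s[i],cv2.minAreaRect(w))
E
```

```text
t 32.98 tcp [0.5281 0.1245 0.2965] ring [0.577  0.0569 0.2969] wrench dir 125.8 tilt [ 0.62  0.09 -0.  ]
F tool [-0.6 -0.4  4.5] Fz world -4.5 T [ 0.12 -0.02 -0.02] q6 [ 0.23  0.09  0.28  1.76 -0.   -1.96]
top 30 [ 398  233   85   42 3271] ((461.22674560546875, -318.45831298828125), (226.71189880371094, 107.12891387939453), 86.10749053955078)
scene 8 [ 145  217  103   47 3658] ((464.76165771484375, -318.89166259765625), (227.5898895263672, 108.855224609375), 86.26118469238281)
```

Before stowing, a quick comparison from the earlier vantage (w6 pose) to confirm that the P head dropped.

drive_tool:
  steps: [0, 0, 0, 0, 0, 0.11, 0, 0, 0, 0, 0, 0, 0.11, 0, 0, 0, 0, 0, 0, 0.11, 0, 0, 0, 0, 0, 0, 0.11, 0, 16, 35, 6, 0, 0, 0, 0, 16, 35, 6, 0, 0, 0, 0, 16, 36, 6, 0, 0, 0, 0, 0, 0, 0, 0, 0, 0, 0]

```text
time: 33.65
ee_pos: [0.4259, 0.0551, 0.2695]
orientation: [2.413, -2.005, -0.002]
ft_force: [1.7, 0.1, -5.1]
finger_gap: 0.0193
finger_force: 61.2
```

drive_tool:
  steps: [0, 0, 0, 0, 0, 0, 0, 0, 0, 0, 0, 0, 0, 0, 0, 0, 0, 0, 0, 0, 0, 0, 0, 0, 0, 0, 0, 0, 0, 0, 0, 0, 0, 0, 0, 0, 0, 0, 0, 0, 0, 0, 0, 0, 0, 0, 0, 0, 0, 0, 0, 0, 0, 0, 0, 0]

```text
time: 34.32
ee_pos: [0.4313, 0.0582, 0.271]
orientation: [2.418, -2.006, -0.0]
ft_force: [-0.5, 0.2, -6.0]
finger_gap: 0.0194
finger_force: 61.1
```

```bash
python3 st.py; python3 - <<'E'
from h import *
o=get_obs(); new=camera('wrist'); cv2.imwrite('pics/w8.png',new); old=cv2.imread('pics/w6.png')
C0=cam('wrist',dict(ee_pos=np.array([.4323,.0577,.2788]),orientation=np.array([-2.416,2.006,-.002])));C1=cam('wrist',o)
# rectify new into old view via the plane z=0.11 
P=[(.5,.1,.11),(.65,.1,.11),(.65,-.1,.11),(.5,-.1,.11)]
H=cv2.getPerspectiveTransform(np.float32([proj(C1,p) for p in P]),np.float32([proj(C0,p) for p in P])); nw=cv2.warpPerspective(new,H,(640,480))
cv2.imwrite('pics/w8r.png',nw)
def yel(im): 
    h=cv2.cvtColor(im,cv2.COLOR_BGR2HSV); return cv2.inRange(h,(12,120,60),(30,255,255))
for nm,(cx,cy) in(('P',(185,190)),('N',(168,80))):
    for k,im in(('old',old),('new',nw)):
        y=yel(im)[max(cy-45,0):cy+45,cx-40:cx+45]; q=np.argwhere(y); print(nm,k,len(q),(q.mean(0)+[max(cy-45,0),cx-40]).round(2) if len(q) else '')
def shift(box,label):
    x,y,w,h=box; t=old[y:y+h,x:x+w]; s=nw[y-8:y+h+8,x-8:x+w+8]; r=cv2.matchTemplate(s,t,cv2.TM_CCOEFF_NORMED); _,v,_,l=cv2.minMaxLoc(r); print(label,v,np.array(l)-8)
# crop coords -> image: row=289-X/2.857, col=30+Y/2.857
def box(X0,Y0,X1,Y1): return (int(30+Y0/2.857),int(289-X1/2.857),int((Y1-Y0)/2.857),int((X1-X0)/2.857))
for b,l in(((195,270,360,455),'P head'),((535,200,725,410),'N head'),((90,330,180,500),'beam end P')): shift(box(*b),l)
r=lambda h:proj(C0,(.574,.0583,h)); print('px per 6.6mm',r(.1446)-r(.138))
E
```

```text
t 34.32 tcp [0.4313 0.0582 0.271 ] ring [ 0.4467 -0.0239  0.271 ] wrench dir 100.6 tilt [-0.01 -0.   -0.  ]
F tool [-0.3  0.4  6. ] Fz world -6.0 T [ 0.19  0.05 -0.07] q6 [ 0.13 -0.17 -0.02  1.73 -0.   -1.62]
P old 166 [186.24 181.3 ]
P new 58 [184.98 183.5 ]
N old 88 [ 80.45 166.73]
N new 95 [ 80.4  166.78]
P head 0.9334537982940674 [ 2 -1]
N head 0.994626522064209 [0 0]
beam end P 0.8938995599746704 [0 0]
px per 6.6mm [-4.08845027  1.38223459]
```

```bash
python3 - <<'E'
from h import *
old=cv2.imread('pics/w6.png');nw=cv2.imread('pics/w8r.png')
for X,l in((255,'P'),(275,'P'),(295,'P'),(600,'N'),(620,'N')):
    r=round(289-X/2.857)
    for k,im in(('old',old),('new',nw)):
        c=range(92,200) 
        print(l,r,k,' '.join('%d'%im[r-1:r+2,j].mean() for j in c))
y=lambda im:cv2.inRange(cv2.cvtColor(im,cv2.COLOR_BGR2HSV),(12,120,60),(30,255,255))
for k,im in(('old',old),('new',nw)):
    q=np.argwhere(y(im)[150:230,150:215])+[150,150]; print(k,[(r,q[q[:,0]==r][:,1].min(),q[q[:,0]==r][:,1].max()) for r in np.unique(q[:,0])])
    q=np.argwhere(y(im)[40:125,130:210])+[40,130]; print(k,'N',[(r,q[q[:,0]==r][:,1].min(),q[q[:,0]==r][:,1].max()) for r in np.unique(q[:,0])])
E
```

```text
P 200 old 212 212 211 209 208 209 209 209 206 204 204 204 206 207 208 209 209 206 203 201 202 204 202 204 206 208 210 211 211 209 207 204 204 201 183 127 82 73 74 75 75 76 78 77 78 77 76 77 75 76 76 77 77 77 76 77 77 77 78 78 76 78 76 76 76 79 78 79 78 74 67 57 50 40 33 29 27 33 38 43 46 49 58 69 78 82 81 80 80 78 73 69 97 137 135 113 123 136 143 142 140 135 120 89 68 64 60 62
P 200 new 209 210 212 212 211 210 209 210 210 208 206 204 205 206 207 207 209 211 211 208 205 204 204 203 204 204 207 210 212 212 210 208 206 205 202 191 160 118 89 79 78 78 78 77 76 77 78 78 77 77 77 77 78 78 77 78 77 77 77 77 78 78 78 78 77 79 79 79 78 77 78 78 73 67 61 55 50 42 37 34 32 30 31 33 40 55 71 78 80 80 79 78 74 65 72 95 121 137 141 141 142 137 122 96 70 60 59 62
P 193 old 203 201 200 202 206 209 208 207 208 209 212 213 212 209 204 201 200 199 199 201 206 208 208 205 201 200 201 204 205 207 206 205 204 202 183 127 84 75 76 75 76 78 78 77 77 77 78 77 76 76 77 76 76 77 76 76 76 76 76 76 75 76 76 77 76 78 76 77 77 74 64 57 49 40 33 28 31 33 36 36 37 41 44 55 73 80 83 82 83 81 78 69 97 139 139 112 109 
[... 8436 characters left out ...]
t64(170)), (np.int64(82), np.int64(167), np.int64(169)), (np.int64(83), np.int64(167), np.int64(169)), (np.int64(84), np.int64(167), np.int64(169)), (np.int64(85), np.int64(166), np.int64(168)), (np.int64(86), np.int64(165), np.int64(168)), (np.int64(87), np.int64(165), np.int64(167)), (np.int64(88), np.int64(164), np.int64(167)), (np.int64(89), np.int64(163), np.int64(166)), (np.int64(90), np.int64(163), np.int64(166)), (np.int64(91), np.int64(162), np.int64(165)), (np.int64(92), np.int64(162), np.int64(164)), (np.int64(93), np.int64(161), np.int64(162)), (np.int64(94), np.int64(160), np.int64(161)), (np.int64(95), np.int64(158), np.int64(160)), (np.int64(96), np.int64(158), np.int64(158))]
```

```bash
python3 - <<'E'
from h import *
C0=cam('wrist',dict(ee_pos=np.array([.4323,.0577,.2788]),orientation=np.array([-2.416,2.006,-.002])))
t=np.linspace(0,6.283,400)
def mx(c,r,z): return max(proj(C0,(c[0]+r*np.cos(a),c[1]+r*np.sin(a),z))[0] for a in t)
P,N=(.5739,.0583),(.5952,-.0394)
for dz in(-.005,0):
  print(dz,'flange P q=0,60,120,180,199,229deg',[round(mx(P,.023,.112+dz+.012*q/360),2) for q in(0,60,120,139,199,229)],'N',round(mx(N,.023,.112+dz),2))
  for r in(.022,.023,.024,.025): print('bush',r,[(z,round(mx(P,r,z+dz),2),round(mx(N,r,z+dz),2)) for z in(.102,.106,.108)])
E
```

```text
-0.005 flange P q=0,60,120,180,199,229deg [np.float64(188.03), np.float64(187.21), np.float64(186.37), np.float64(186.1), np.float64(185.25), np.float64(184.82)] N 171.17
bush 0.022 [(0.102, np.float64(190.93), np.float64(174.92)), (0.106, np.float64(189.36), np.float64(172.97)), (0.108, np.float64(188.56), np.float64(171.97))]
bush 0.023 [(0.102, np.float64(192.01), np.float64(176.1)), (0.106, np.float64(190.45), np.float64(174.17)), (0.108, np.float64(189.65), np.float64(173.18))]
bush 0.024 [(0.102, np.float64(193.08), np.float64(177.29)), (0.106, np.float64(191.54), np.float64(175.37)), (0.108, np.float64(190.75), np.float64(174.39))]
bush 0.025 [(0.102, np.float64(194.16), np.float64(178.47)), (0.106, np.float64(192.62), np.float64(176.57)), (0.108, np.float64(191.84), np.float64(175.6))]
0 flange P q=0,60,120,180,199,229deg [np.float64(185.95), np.float64(185.1), np.float64(184.23), np.float64(183.96), np.float64(183.08), np.float64(182.63)] N 168.57
bush 0.022 [(0.102, np.float64(188.96), np.float64(172.47)), (0.106, np.float64(187.33), np.float64(170.46)), (0.108, np.float64(186.51), np.float64(169.43))]
bush 0.023 [(0.102, np.float64(190.05), np.float64(173.68)), (0.106, np.float64(188.44), np.float64(171.68)), (0.108, np.float64(187.62), np.float64(170.65))]
bush 0.024 [(0.102, np.float64(191.14), np.float64(174.88)), (0.106, np.float64(189.55), np.float64(172.9)), (0.108, np.float64(188.73), np.float64(171.88))]
bush 0.025 [(0.102, np.float64(192.23), np.float64(176.08)), (0.106, np.float64(190.65), np.float64(174.12)), (0.108, np.float64(189.85), np.float64(173.11))]
```

P dropped by the full amount: flange edge +2.8 px, yellow collar hidden as on N, and the hex angle is at zero. Now to the mat, along 86°.

drive_tool:
  steps: [0, 0, 0, 0, 0, 0.125, 0, 0, 0, 0, 0, 0, 0.125, 0, 30, -5, 0, 0, 0, 0, 0, 40, -6, 0, 0, 0, 0, 0, 40, -6, 0, 0, 0, 0, 0, 40, -6, 0, 0, 0, 0, 0, 40, -6, 0, 0, 0, 0, 0, 40, -6, 0, 0, 0, 0, 0]

```text
time: 35.03
ee_pos: [0.4509, -0.1758, 0.2712]
orientation: [-2.148, 2.292, -0.001]
ft_force: [2.3, -0.1, -5.8]
finger_gap: 0.0194
finger_force: 61.1
```

drive_tool:
  steps: [40, -7, 0, 0, 0, 0, 0, 40, -7, 0, 0, 0, 0, 0, 33, -7, 0, 0, 0, 0, 0, 10, 0, 0, 0, 0, 0, 0, 0, 0, 40, 0, 0, 0, 0, 0, 0, 40, 0, 0, 0, 0, 0, 0, 30, 0, 0, 0, 0, 0, 0, 0, 0, 0, 0, 0]

```text
time: 35.7
ee_pos: [0.4615, -0.2961, 0.1538]
orientation: [2.146, -2.29, -0.017]
ft_force: [-0.7, 0.9, -6.7]
finger_gap: 0.0193
finger_force: 61.2
```

drive_tool:
  steps: [0, 0, 0, 0, 0, 0, 0, 0, 0, 0, 0, 0, 0, 0, 0, 0, 0, 0, 0, 0, 0, 0, 0, 0, 0, 0, 0, 0, 0, 0, 0, 0, 0, 0, 0, 0, 0, 0, 0, 0, 0, 0, 0, 0, 0, 0, 0, 0, 0, 0, 0, 0, 0, 0, 0, 0]

```text
time: 36.37
ee_pos: [0.4642, -0.2979, 0.1613]
orientation: [-2.149, 2.292, -0.0]
ft_force: [0.1, 0.2, -5.2]
finger_gap: 0.0194
finger_force: 61.3
```

```bash
python3 st.py; python3 - <<'E'
from h import *
o=get_obs();im=camera('wrist');C=cam('wrist',o)
print([(np.round(d['at']),round(d['confidence'],2),ray(C,d['at'],0)[:2].round(3)) for d in pinpoint('wrist','mat')[:2]])
M=R.from_rotvec(o['orientation']).as_matrix(); print(M.T@(np.array([.4645,-.298,.0165])-o['ee_pos'])*1000)
E
```

```text
t 36.37 tcp [ 0.4642 -0.2979  0.1613] ring [ 0.4588 -0.3812  0.1613] wrench dir 86.3 tilt [ 0.01 -0.01 -0.  ]
F tool [-0.2 -0.1  5.2] Fz world -5.2 T [ 0.18 -0.   -0.01] q6 [-0.57  0.07  0.01  1.5  -0.   -2.08]
[]
[ 9.24460199e-02 -2.71112053e-01  1.44817956e+02]
```

drive_tool:
  steps: [0, 0, 40, 0, 0, 0, 0, 0, 0, 40, 0, 0, 0, 0, 0, 0, 30, 0, 0, 0, 0, 0, 0, 15, 0, 0, 0, 0, 0, 0, 8, 0, 0, 0, 0, 0, 0, 4, 0, 0, 0, 0, 0, 0, 3, 0, 0, 0, 0, 0, 0, 0, 0, 0, 0, 0]

```text
time: 37.13
ee_pos: [0.4647, -0.2982, 0.0219]
orientation: [-2.148, 2.292, -0.002]
ft_force: [-0.0, 0.5, -4.9]
finger_gap: 0.0191
finger_force: 61.2
```

drive_tool:
  steps: [0, 0, 1, 0, 0, 0, 0, 0, 0, 1, 0, 0, 0, 0, 0, 0, 1, 0, 0, 0, 0, 0, 0, 1, 0, 0, 0, 0, 0, 0, 0, 0, 0, 0, 0, 0, 0, 0, 0, 0, 0, 0, 0, 0, 0, 0, 0, 0, 0, 0, 0, 0, 0, 0, 0, 0]

```text
time: 37.8
ee_pos: [0.4643, -0.2979, 0.0172]
orientation: [-2.149, 2.292, -0.0]
ft_force: [0.6, 1.0, -5.2]
finger_gap: 0.0197
finger_force: 61.4
```

drive_tool:
  steps: [0, 0, 0.5, 0, 0, 0, 0, 0, 0, 0.5, 0, 0, 0, 0, 0, 0, 0.5, 0, 0, 0, 0, 0, 0, 0, 0, 0, 0, 0, 0, 0, 0, 0, 0, 0, 0, 0, 0, 0, 0, 0, 0, 0, 0, 0, 0, 0, 0, 0, 0, 0, 0, 0, 0, 0, 0, 0]

```text
time: 38.47
ee_pos: [0.4644, -0.2978, 0.0163]
orientation: [-2.148, 2.292, -0.001]
ft_force: [-2.1, 4.5, 5.4]
finger_gap: 0.0195
finger_force: 62.7
```

On the mat. Releasing and retreating.

drive_tool:
  steps: [0, 0, 0, 0, 0, 0, 60, 0, 0, 0, 0, 0, 0, 60, 0, 0, 0, 0, 0, 0, 60, 0, 0, 0, 0, 0, 0, 60, 0, 0, 0, 0, 0, 0, 60, 0, 0, 0, 0, 0, 0, 60, 0, 0, 0, 0, 0, 0, 60, 0, 0, 0, 0, 0, 0, 60]

```text
time: 39.13
ee_pos: [0.4642, -0.2979, 0.0155]
orientation: [2.148, -2.292, -0.0]
ft_force: [0.3, 0.2, 0.6]
finger_gap: 0.0513
finger_force: 0.0
```

drive_tool:
  steps: [0, 0, -10, 0, 0, 0, 60, 0, 0, -20, 0, 0, 0, 60, 0, 0, -30, 0, 0, 0, 60, 0, 0, -40, 0, 0, 0, 60, 0, 0, -40, 0, 0, 0, 60, 0, 0, -40, 0, 0, 0, 60, 0, 0, 0, 0, 0, 0, 60, 0, 0, 0, 0, 0, 0, 60]

```text
time: 39.8
ee_pos: [0.4651, -0.2985, 0.1992]
orientation: [-2.148, 2.291, -0.008]
ft_force: [0.5, 1.0, -0.1]
finger_gap: 0.051
finger_force: 0.0
```

```bash
python3 st.py; python3 - <<'E'
from h import *
for n in('wrist','top'):
    o=get_obs();im=camera(n);C=cam(n,o); cv2.imwrite(f'pics/end_{n}.png',im)
    for q in('wrench_ring','wrench_grip'):
        for d in pinpoint(n,q)[:3]:
            p=ray(C,d['at'],.014)[:2]; a=np.radians(86.2); r=p-[.463,-.3185]
            print(n,q,round(d['confidence'],2),p.round(4),'mat frame mm',(1000*np.array([r@[np.cos(a),np.sin(a)],r@[-np.sin(a),np.cos(a)]])).round(1))
E
```

```text
t 39.8 tcp [ 0.4651 -0.2985  0.1992] ring [ 0.4597 -0.3818  0.1995] wrench dir 86.3 tilt [ 0.27 -0.17 -0.  ]
F tool [-1.  -0.5  0.1] Fz world -0.1 T [-0.02 -0.04  0.  ] q6 [-0.57  0.08  0.08  1.57  0.   -2.08]
wrist wrench_ring 0.59 [ 0.7154 -0.2117] mat frame mm [ 123.3 -244.8]
wrist wrench_grip 0.57 [ 0.4648 -0.2946] mat frame mm [24.  -0.2]
top wrench_ring 0.78 [0.3193 0.3085] mat frame mm [616.1 185. ]
top wrench_grip 0.84 [0.252  0.3358] mat frame mm [638.9 253.9]
top wrench_grip 0.68 [ 0.4565 -0.3009] mat frame mm [17.1  7.6]
```

The grip point lies at about +24 mm on the mat's axis, so the ring is at about −61 mm. Both are well inside the mat, and the spanner is released. Handing in.

```bash
python3 -c "from rig import hand_in; print(hand_in())"
```

```text
the job is handed in; nothing more can be done
None
```

The slack spindle (the +y one) reads fully down on the lid by contact height and hex angle, the grey spanner is released on the cork mat, nothing I saw suggested any bystander was touched, and the job was handed in at about 40 s; no verdict came back.

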